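# Clear the cover off the mushroom box and hold its lid half open

### The job

A loose pan cover is lying on the hinged lid of the mushroom box. Take it off and lean it in the middle of the draining rack, handle side up, lower edge in the tray and the back resting on the bar, at about 40 degrees to the table; then lift the box's hinged lid by its handle to 45 degrees and finish while still holding it there, because it falls shut if let go. Drop neither of them, and leave the other things on the table where they are.

Things in the scene. Friction and masses are not known exactly. Their poses are not given: they have to be found in the camera images.
- bin: White plastic box, fixed, open-topped, 240 (x) by 280 (y) by 120 mm high, mushrooms inside, closed by a hinged steel lid. Origin: centre of its underside, on the table. x points away from the robot towards the lid's hinge, y along the hinge, z up; slightly yawed. It and the rack stand side by side; either may be on the left.
- lid (a joint): Angle of the box's hinged lid, rad: 0 closed (flat), growing as the front edge is lifted; 0.785 is 45 degrees, at most 1.9. No stay: the 0.7 kg lid falls shut when let go (about 3 N at the handle lifts it). Steel plate 252 (hinge to front) by 292 by 10 mm; top 130 mm above the table when closed.
- lid_hinge (a point): Point on the lid's hinge axis, halfway along it, 120 mm above the table at the far rim of the box (124 mm along the box's x from its origin). The axis is parallel to the box's y.
- lid_handle (a point): Middle of the lid's handle: round dark steel bar 12 mm thick, 160 long, parallel to the hinge, in front of the lid's front edge (robot side), held by an arm at each end; 39 mm free between bar and lid. When closed 297 mm from the hinge point, 5 mm higher (125 above the table); moves with the lid. Pinched from above the bar can turn between the fingers as the lid rises.
- cover: Loose flat steel pan cover 162 (x) by 176 (y) by 6 mm, 0.35 kg, at first lying on the closed lid. Origin: centre of its flat underside; z is its upward normal. Black bridge handle in the middle of its top: flat-sided bar 12 mm wide (x), 90 long (y), from 18 to 38 mm above the underside, on a 12 mm square post 36 mm either side of the middle.
- rack: Fixed steel draining rack. Origin: on the table, where the cover's lower edge is to rest; x away from the robot. Tray 260 mm wide (y), floor 4 mm up, from a 14 mm high front lip (inner face x -19 mm) to x +121. Round bar along y, 12 mm thick, 244 long, axis at x +105, 84 mm above the table, on end posts. At 40 degrees the cover's lower underside edge is at x 0 and the bar touches it 131 mm up.
- mushroom_a: Bystander: loose mushroom, brown cap 54 mm wide, 50 mm tall, standing near a front corner of the rack. Origin under its stem.
- mushroom_b: Bystander: loose mushroom, brown cap 49 mm wide, 45 mm tall, standing near the other front corner of the rack. Origin under its stem.
- bowl: Bystander: small steel bowl, 80 mm across, 40 mm high, in front of the robot. Origin centre of its underside.
- brush: Bystander: mushroom brush, 170 mm long, lying to the robot's left front. Origin on the table, under it.
- jar: Bystander: glass jar, 72 mm across, 110 mm high, at the back. Origin centre of its underside.

How it is judged:
By the outcome, as a careful person would: the job done as asked, in the order asked, and still so for the second after the job is handed in, while the arm keeps its last pose, push and grip.
It also fails if it takes over 61 s, if anything falls off the work surface, if the arm or the gripper's body presses on something with over 40 N, if the wrist force passes 120 N, or if a joint passes its speed limit or range.

### The arm

A 6-joint arm with a two-finger parallel gripper is mounted at the origin on the work surface. World frame = base frame: x ahead of the robot, y to its left, z up, the work surface at z = 0. Lengths are in m, angles in rad, forces in N, time in s.
With the tool pointing down it reaches from about 0.3 to 0.825 m from the base axis. Payload 5.4 kg.
Tool frame: the origin (TCP) lies at the very end of the fingers, on their centre line; the grasp point (between the pads) lies ctrl.hold_point_z behind it (ctrl.hold_point_z is the distance from the TCP to the grasp point, in m); z points along the fingers, y is the direction in which the jaws open and shut (so a half turn about z gives the same grasp; the last joint's range is limited). The gripper opens to 92 mm and grips with 3 to 60 N. Pads are 20 mm wide; open, the fingers measure 128 mm over their backs; the gripper's body (75 mm by 189 mm) begins 69 mm behind the grasp point.
Start: joints at [-1.466, 0.158, 1.597, -0, 1.386, -0.21], TCP at [0.178, -0.547, 0.193] pointing down, gripper open.
Joint ranges: [-2.91, 2.91], [-0.94, 2.29], [0.18, 2.7], [-1.29, 4.43], [0.17, 2.64], [-3, 3]. Speed limits (rad/s): [2.57, 2.57, 3.14, 3.14, 3.14, 3.14].

### API

Orientations are given as a rotation vector (axis times angle).
In Python, from plant import ctrl gives the robot as it stands.
- The arm moves only by the shell command python3 -m crank 'ROWS' [FORCE]. ROWS is text: rows parted by semicolons, each of 7 numbers parted by spaces: the shift along the tool's x, y, z in cm, then the turn, a rotation vector about the tool's x, y, z in units of 8 degrees (1.0 is 8 degrees), then the finger opening in cm, from 0 to 9.19. A call has 1 to 5 rows; each row is the pose to reach, as a shift and turn from the pose commanded when the call began, along the tool's axes at that moment; what a row does not reach only later rows make up. A row lasts 1/10 s, in which the tool goes at most 50 mm and 8.59 degrees, less where a joint would pass 70% of its speed; a pose out of reach is approached as far as the arm can. A call with a gripper value outside its range is refused whole. The fingers move at their own pace and stop on an object; FORCE is the grip in N (left out, the last holds). Time passes only in rows, so rows that repeat a pose let the fingers close. It gives the time, the measured TCP pose, the force and the opening at its end, in the units of the state.
- ctrl.read_state(): the state, without advancing time (a new reading comes with each control period).
- ctrl.camera(name): name is "scene" or "top" or "wrist"; returns the picture (384x512x3 uint8, red, green, blue); there is no depth.
- ctrl.calibration(name): a dict with "mtx" (3x3 intrinsics, pixels), "T" (4x4, takes a point from camera to world coordinates); the wrist camera has in their place "tool_from_camera" (4x4, takes a point from camera to tool coordinates, whose origin is the TCP and whose axes are the flange's). Camera axes: x right, y up, looking along -z (the intrinsics and any distortion apply to the point x, -y, -z); pixel columns grow to the right and rows downward; lengths in m; the calibration is good to about 2 mm. A picture is of the moment at which its call begins: read the wrist's pose just before it. calibration takes no time and is no camera call.
- ctrl.job_done(): hands the job in, once; it reports no verdict.
The state is a dict: "t": time; "qpos": joint angles; "joint_vel": joint speeds; "tau": joint torques, N m; "tcp_pos": TCP position; "tcp_rot": TCP orientation; "contact_force": force on the tool from outside, world axes, zero at the start; "wrist_torque": the same for the moment, N m; "opening": opening from 0.0 (shut) to 1.0 (fully open).
Only numpy, scipy, OpenCV 4.12 (cv2) and the standard library are available. Lean on these libraries where they do the work, as an engineer would, in place of code of your own. Each camera call takes 0.05 s, during which the arm holds its last target.

## Working session

There is one attempt and no reset: what is moved stays moved. The work goes in short steps, Python scripts to look and compute and a shell command to move; the robot and the scene stay as the last step left them, time stands still between calls to the robot, and variables do not carry over. Pictures are saved under pics/ and viewed, and the job is handed in when it is done.

```bash
ls; mkdir -p pics; python3 - <<'E'
from plant import ctrl
import cv2
print(ctrl.read_state()); print(ctrl.hold_point_z)
for n in ["scene","top","wrist"]:
    cv2.imwrite(f"pics/{n}0.png",ctrl.camera(n)[:,:,::-1]); c=ctrl.calibration(n); print(n,{k:v.tolist() if hasattr(v,'tolist') else v for k,v in c.items()})
E
```

```text
pics
{'t': 0.0, 'qpos': array([-1.46607088e+00,  1.59046124e-01,  1.59823155e+00, -9.60035209e-06,
        1.38617231e+00, -2.10089697e-01]), 'joint_vel': array([-0.00110735,  0.00083349, -0.00022785,  0.00127664,  0.00075582,
       -0.00026688]), 'tau': array([ 8.69824307e-04, -3.85579956e+01, -3.22102761e+01,  7.00444914e-02,
        3.80376214e-02, -1.79831427e-04]), 'tcp_pos': array([ 0.17795521, -0.54607516,  0.19222093]), 'tcp_rot': array([-3.10092035e+00, -4.92182827e-01, -1.38745718e-04]), 'contact_force': array([0.32024111, 0.24588884, 0.12593554]), 'wrist_torque': array([ 0.02255921, -0.04338487, -0.00080782]), 'opening': 1.0000554210983579}
0.0187
scene {'mtx': [[399.604797849385, 0.0, 257.01101038747294], [0.0, 399.604797849385, 192.33900396000462], [0.0, 0.0, 1.0]], 'T': [[0.176181242478877, -0.841032700523611, 0.5114920981291511, 1.0943555760422432], [0.9843243445795433, 0.1548041995447657, -0.08450588424102297, -0.04929466669403726], [-0.008108912790992786, 0.5183624759309517, 0.8551225579296114, 1.0215047291618136], [0.0, 0.0, 0.0, 1.0]]}
top {'mtx': [[408.8011727543645, 0.0, 252.47512908333397], [0.0, 408.8011727543645, 193.07777848416416], [0.0, 0.0, 1.0]], 'T': [[0.005345718544402163, 0.9903158026115371, -0.13873007745658852, 0.430341971453292], [-0.99998308088975, 0.0056122306140690414, 0.0015299679010020678, 0.04341646405116814], [0.0022937365776447747, 0.13871955148933227, 0.9903290487545596, 1.097788772513822], [0.0, 0.0, 0.0, 1.0]]}
wrist {'mtx': [[286.4658323602632, 0.0, 258.2077628047858], [0.0, 286.4658323602632, 188.93871523472967], [0.0, 0.0, 1.0]], 'tool_from_camera': [[-0.00030362837012749215, 0.960286294124434, 0.2790163814663469, 0.07899988820466172], [0.9999995254227096, 3.327798010323329e-05, 0.0009736770164358629, -0.00099205502116273], [0.0009257235921964189, 0.27901654468747406, -0.9602858484985053, -0.1910626202430493], [0.0, 0.0, 0.0, 1.0]]}
```

View pics/scene0.png

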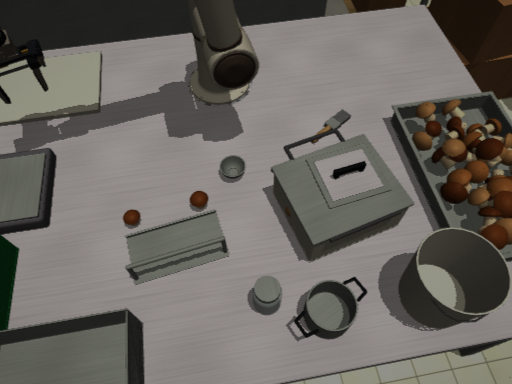

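View pics/top0.png

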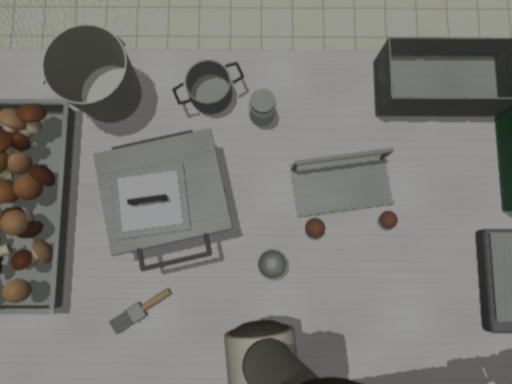

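View pics/wrist0.png

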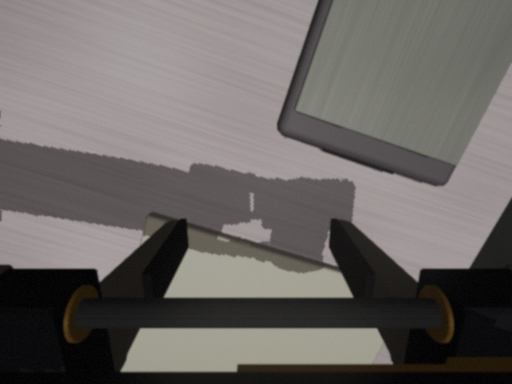

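The scene and top views show the box to the robot's left (top ~163,190), with the cover on it and its handle at (148,200). The rack is on the right (~340,185). I'll enlarge these regions to pick points.

```bash
python3 - <<'E'
import cv2
t=cv2.imread("pics/top0.png"); s=cv2.imread("pics/scene0.png")
def crop(im,x0,y0,w,h,f,n):
    c=cv2.resize(im[y0:y0+h,x0:x0+w],None,fx=f,fy=f,interpolation=cv2.INTER_CUBIC)
    for i in range(0,w,20): cv2.putText(c,str(x0+i),(i*f,8),0,.3,(0,255,255),1); cv2.line(c,(i*f,10),(i*f,14),(0,255,255),1)
    for i in range(0,h,20): cv2.putText(c,str(y0+i),(0,i*f+4),0,.3,(0,255,255),1)
    c=cv2.convertScaleAbs(c,alpha=1.3,beta=10)
    cv2.imwrite(n,c)
crop(t,85,120,155,150,4,"pics/t_bin.png")
crop(t,280,135,130,110,6,"pics/t_rack.png")
crop(s,260,120,160,140,5,"pics/s_bin.png")
crop(s,110,180,130,110,6,"pics/s_rack.png")
E
```

```text
(no output)
```

View pics/t_bin.png

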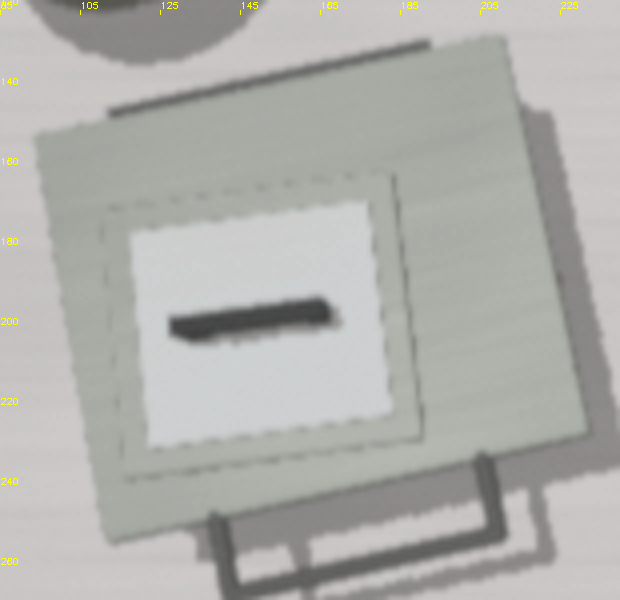

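View pics/t_rack.png

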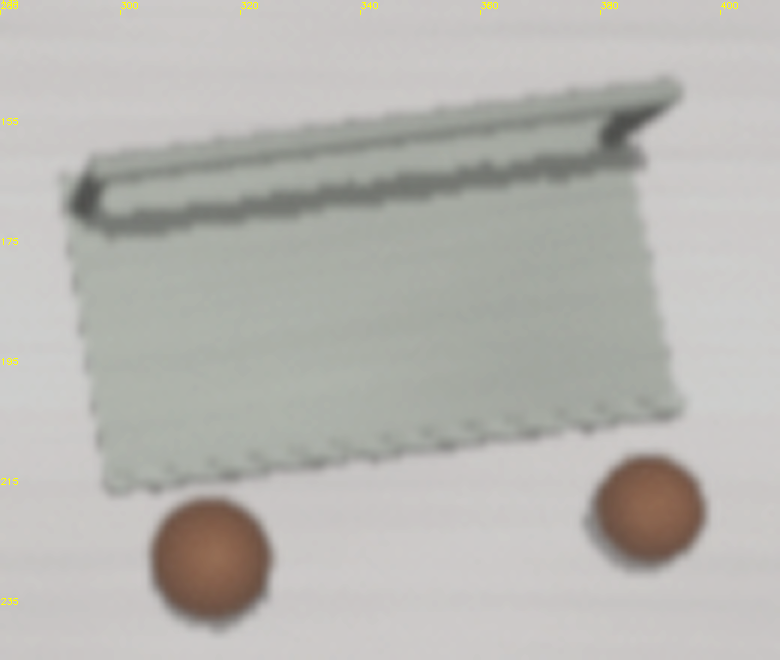

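View pics/s_bin.png

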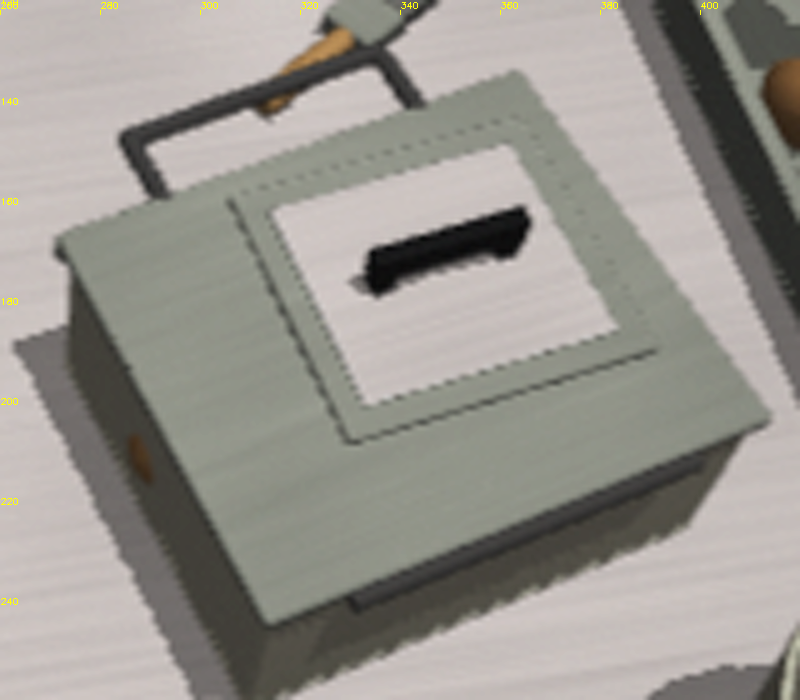

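View pics/s_rack.png

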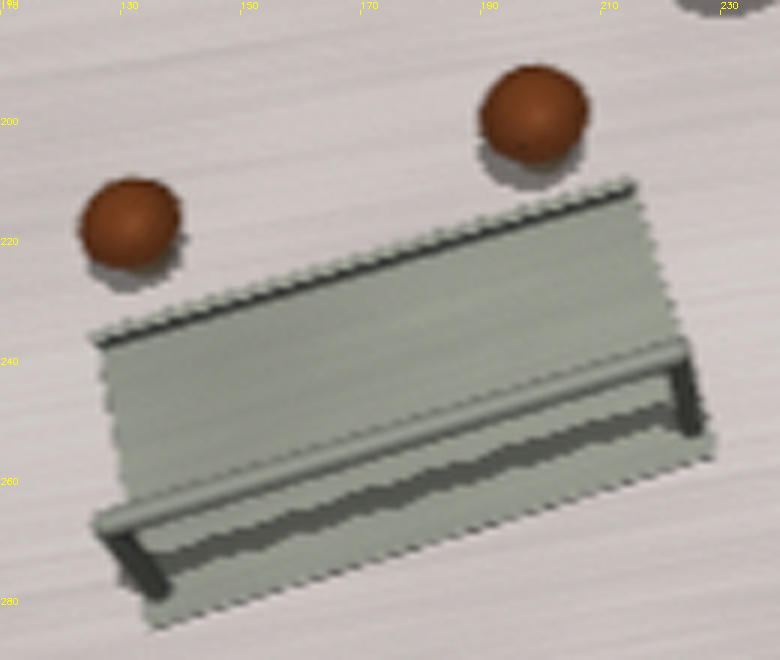

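```bash
cat > h.py <<'E'
import numpy as np
from scipy.spatial.transform import Rotation as R
from scipy.optimize import least_squares
from plant import ctrl
def proj(c,P):
    T=c["T"] if "T" in c else c["Tw"]
    p=(np.linalg.inv(T)@np.c_[P,np.ones(len(P))].T)[:3]
    m=np.array(c["mtx"]); q=m@np.array([p[0],-p[1],-p[2]])
    return (q[:2]/q[2]).T
def pl(v,P):
    c,s=np.cos(v[2]),np.sin(v[2]); P=np.asarray(P,float)
    return np.c_[v[0]+c*P[:,0]-s*P[:,1],v[1]+s*P[:,0]+c*P[:,1],P[:,2]]
def fit(obs,x0):
    f=lambda v:np.concatenate([(proj(c,pl(v,P))-np.array(px)).ravel() for c,P,px in obs])
    r=least_squares(f,x0,loss='soft_l1'); return r.x,f(r.x).reshape(-1,2)
E
cat > fit0.py <<'E'
from h import *
t=ctrl.calibration("top"); s=ctrl.calibration("scene"); np.set_printoptions(precision=4,suppress=True)
L=[[.124,.146,.13],[.124,-.146,.13],[-.128,-.146,.13],[-.128,.146,.13],[-.173,.08,.125],[-.173,-.08,.125]]
v,r=fit([(t,L,[(94,153.5),(210.75,129.25),(231.75,228.25),(112.5,255.5),(143,267.5),(210,254.25)]),
 (s,L,[(414,204),(314,245),(272.4,167.4),(363.6,134.4),(335.6,131),(284.4,147)])],[.5,.25,.1]); print("bin",v,np.degrees(v[2]));print(r.T)
C=[[.081,.088,.136],[.081,-.088,.136],[-.081,-.088,.136],[-.081,.088,.136]]
v,r=fit([(t,C,[(111.5,172.25),(183.25,163.5),(190.75,230),(116,239.75)]),(s,C,[(391,190),(330,208.6),(306,159.6),(365,144)])],[.5,.25,.1]); print("cover",v,np.degrees(v[2]));print(r.T)
P=[[-.019,.13,.014],[-.019,-.13,.014],[.105,.125,.086],[.105,-.125,.086]]
B=[[.121,-.13,.004],[.121,.13,.004]]
v,r=fit([(t,P,[(297.5,217),(393.8,203.8),(295.5,162.5),(393.7,150)]),(s,P,[(215.8,211.2),(126.2,236.7),(224.2,238.3),(126.2,267)]),(s,B,[(135.3,284.7),(228.8,256.3)])],[.5,-.15,.1]); print("rack",v,np.degrees(v[2]));print(r.T)
E
python3 fit0.py
```

```text
bin [0.5756 0.259  0.2257] 12.93273244343397
[[-1.1312  0.1497  1.0043 -1.7545 -0.4028 -0.4941  0.1351 -1.6871 -2.5769
  -0.5782 -0.8126  0.2925]
 [-1.348  -2.5201 -0.7618 -0.685   0.0244 -1.8188 -1.5127 -0.9265 -1.8522
  -2.0986 -1.6079 -0.1011]]
cover [0.5479 0.2848 0.1321] 7.569450206009367
[[-1.3961  0.0912 -0.2822 -0.4485  0.0824 -1.6238 -0.9181 -1.162 ]
 [-1.3171 -1.6454 -1.0296 -1.2453 -1.3772 -1.7015 -1.9958 -2.1862]]
rack [ 0.566  -0.2035  0.1351] 7.743402546955276
[[-0.3897 -0.4356 -0.3727 -1.1625 -0.1575 -1.2432 -0.779  -0.485  -1.5719
   0.3658]
 [-4.1018 -3.4374 -0.9545 -0.8895 -0.8969 -0.752  -0.5602 -0.4832 -0.8507
  -1.2785]]
```

```bash
cat >> h.py <<'E'
np.set_printoptions(precision=4,suppress=True)
def toolR(az,tilt=0):
    """tool y along azimuth az when level, z down; tilt (rad): approach leans forward like a plate whose far edge is raised"""
    xh=np.array([np.cos(az),np.sin(az),0]); yh=np.array([-np.sin(az),np.cos(az),0])
    z=np.sin(tilt)*xh-np.cos(tilt)*np.array([0,0,1]); x=yh; return np.c_[x,np.cross(z,x),z]
def rows(p,Rt,frm=None,fR=None):
    s=ctrl.read_state(); P=s["tcp_pos"] if frm is None else np.array(frm); Rc=R.from_rotvec(s["tcp_rot"]).as_matrix() if fR is None else fR
    d=Rc.T@(np.array(p)-P)*100; w=R.from_matrix(Rc.T@Rt).as_rotvec()/np.radians(8)
    n=max(np.linalg.norm(d)/5,np.linalg.norm(w)*8/8.59)
    print("shift",d.round(2),"turn",w.round(3),"min rows %.1f"%n); return d,w
def st():
    s=ctrl.read_state(); Rm=R.from_rotvec(s["tcp_rot"]).as_matrix()
    print("t %.2f"%s["t"],"tcp",s["tcp_pos"],"z",Rm[:,2],"yaz %.2f"%np.degrees(np.arctan2(Rm[1,1],Rm[0,1])),"F",s["contact_force"].round(1),"open %.3f"%s["opening"],"q",s["qpos"].round(2))
def wristcal(s):
    c=ctrl.calibration("wrist"); T=np.eye(4); T[:3,:3]=R.from_rotvec(s["tcp_rot"]).as_matrix(); T[:3,3]=s["tcp_pos"]
    return {"mtx":c["mtx"],"Tw":T@c["tool_from_camera"]}
E
python3 - <<'E'
from h import *
st()
az=np.radians(7.6)
rows([.36,-.13,.33],toolR(az)); rows([.548,.285,.30],toolR(az))
d,w=rows([.36,-.13,.33],toolR(az))
E
```

```text
t 0.15 tcp [ 0.178  -0.5463  0.1925] z [-0.0001  0.0014 -1.    ] yaz -71.96 F [ 0.3  0.  -0.7] open 0.998 q [-1.47  0.16  1.6   0.    1.39 -0.21]
shift [ 30.2  -33.96 -13.7 ] turn [-0.007 -0.008 -9.945] min rows 9.5
shift [ 60.92 -67.6  -10.64] turn [-0.007 -0.008 -9.945] min rows 18.3
shift [ 30.2  -33.96 -13.7 ] turn [-0.007 -0.008 -9.945] min rows 9.5
```

```bash
python3 -m crank '30.2 -34 -13.7 0 0 -9.9 9.1; 30.2 -34 -13.7 0 0 -9.9 9.1; 30.2 -34 -13.7 0 0 -9.9 9.1; 30.2 -34 -13.7 0 0 -9.9 9.1; 30.2 -34 -13.7 0 0 -9.9 9.1' && python3 -c "
from h import *
st(); rows([.36,-.13,.33],toolR(np.radians(7.6))); rows([.548,.285,.30],toolR(np.radians(7.6)))"
```

```text
t: 0.65
tcp_pos: [0.2741, -0.3254, 0.2655]
tcp_rot: [-2.702, -1.602, -0.0]
contact_force: [1.3, -0.4, 0.9]
opening: 0.992
t 0.65 tcp [ 0.2741 -0.3254  0.2655] z [ 0.0001  0.0004 -1.    ] yaz -28.67 F [ 1.3 -0.4  0.9] open 0.992 q [-1.16 -0.29  1.88  0.    1.55 -0.66]
shift [21.27 -1.84 -6.44] turn [ 0.    -0.003 -4.534] min rows 4.5
shift [66.7  -5.25 -3.42] turn [ 0.    -0.003 -4.534] min rows 13.4
```

```bash
python3 -m crank '21.3 -1.8 -6.4 0 0 -4.5 9.1; 21.3 -1.8 -6.4 0 0 -4.5 9.1; 21.3 -1.8 -6.4 0 0 -4.5 9.1; 66.7 -5.2 -4.4 0 0 -4.5 9.1; 66.7 -5.2 -4.4 0 0 -4.5 9.1' && python3 -c "
from h import *
st(); rows([.548,.285,.30],toolR(np.radians(7.6)))"
```

```text
t: 1.15
tcp_pos: [0.3748, -0.1036, 0.3091]
tcp_rot: [2.077, 2.355, 0.0]
contact_force: [0.2, -0.1, 0.1]
opening: 0.987
t 1.15 tcp [ 0.3748 -0.1036  0.3091] z [ 0.0016 -0.001  -1.    ] yaz 7.19 F [ 0.2 -0.1  0.1] open 0.987 q [-0.58 -0.41  1.88  0.    1.66 -0.71]
shift [36.39 22.05  0.9 ] turn [ 0.01   0.009 -0.051] min rows 8.5
```

```bash
python3 -m crank '36.4 22 0.9 0 0 0 9.1; 36.4 22 0.9 0 0 0 9.1; 36.4 22 0.9 0 0 0 9.1; 36.4 22 0.9 0 0 0 9.1; 36.4 22 0.9 0 0 0 9.1' >/dev/null && python3 -c "
from h import *
st(); rows([.548,.285,.30],toolR(np.radians(7.6)))"
```

```text
t 1.65 tcp [0.4767 0.125  0.303 ] z [ 0.0001 -0.0002 -1.    ] yaz 7.04 F [ 0.2 -0.8 -0.2] open 0.984 q [ 0.01 -0.11  1.66 -0.    1.6  -0.11]
shift [15.    9.03  0.3 ] turn [ 0.     0.002 -0.07 ] min rows 3.5
```

```bash
python3 -m crank '15 9 2.5 0 0 -0.07 9.1; 15 9 2.5 0 0 -0.07 9.1; 15 9 2.5 0 0 -0.07 9.1; 15 9 2.5 0 0 -0.07 9.1; 15 9 2.5 0 0 -0.07 9.1' >/dev/null && python3 - <<'E'
from h import *
import cv2
st(); s=ctrl.read_state(); cv2.imwrite("pics/w1.png",ctrl.camera("wrist")[:,:,::-1])
np.savez("w1.npz",p=s["tcp_pos"],r=s["tcp_rot"])
E
```

```text
t 2.15 tcp [0.5471 0.2853 0.2758] z [-0.0033 -0.0002 -1.    ] yaz 7.77 F [-0.  -0.1  0.4] open 0.986 q [0.28 0.23 1.35 0.   1.56 0.15]
```

View pics/w1.png

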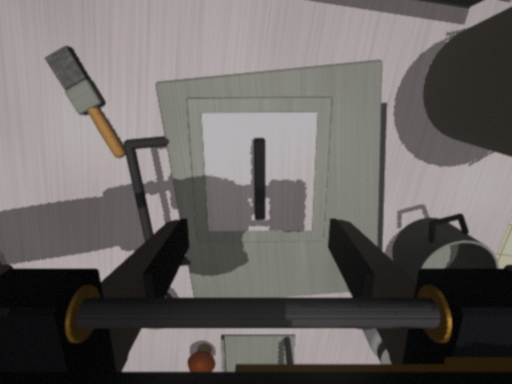

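```bash
python3 - <<'E'
import cv2
t=cv2.imread("pics/w1.png")
def crop(im,x0,y0,w,h,f,n):
    c=cv2.resize(im[y0:y0+h,x0:x0+w],None,fx=f,fy=f,interpolation=cv2.INTER_CUBIC)
    c=cv2.convertScaleAbs(c,alpha=1.5,beta=20)
    for i in range(0,w,20): cv2.putText(c,str(x0+i),(i*f,8),0,.3,(0,0,255),1); cv2.line(c,(i*f,10),(i*f,14),(0,0,255),1)
    for i in range(0,h,20): cv2.putText(c,str(y0+i),(0,i*f+4),0,.3,(0,0,255),1)
    cv2.imwrite(n,c)
crop(t,170,80,190,150,4,"pics/w1c.png")
E
```

```text
(no output)
```

View pics/w1c.png

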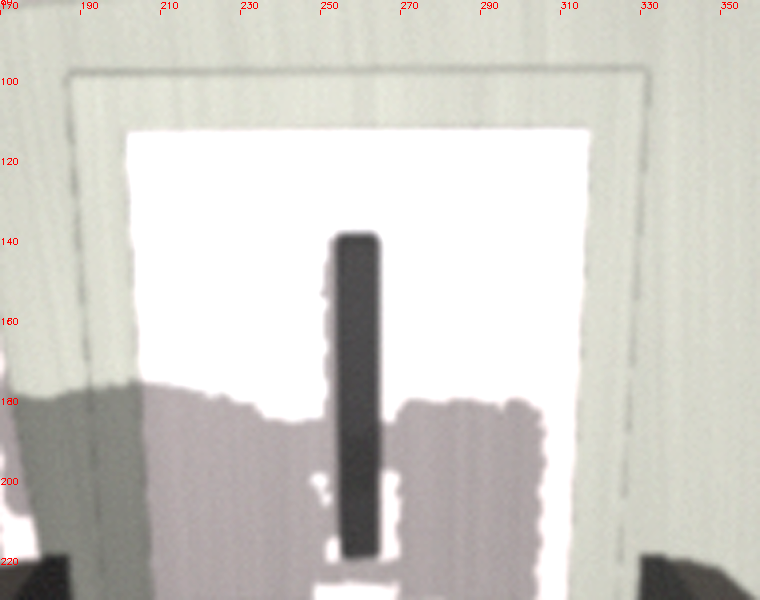

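```bash
python3 - <<'E'
from h import *
d=np.load("w1.npz"); c=wristcal({"tcp_pos":d["p"],"tcp_rot":d["r"]})
H=[[-.006,.045,.168],[.006,.045,.168],[-.006,-.045,.168],[.006,-.045,.168],[-.081,.088,.136],[.081,.088,.136]]
v,r=fit([(c,H,[(253.1,138.1),(264.9,138.1),(254.9,219.1),(264.9,219.1),(187.1,97.6),(331.4,96.9)])],[.548,.285,.13]); print(v,np.degrees(v[2]));print(r.T)
L=[[-.128,.146,.13],[.124,.146,.13]]
v2,r=fit([(c,L,[(157,83),(381,60)])],[.575,.26,.2]); print(v2,np.degrees(v2[2]));print(r.T)
g=.130+.030-.0187
rows([v[0],v[1],g],toolR(v[2]))
E
```

```text
[0.5476 0.2879 0.1444] 8.27544645906053
[[ 0.2292  0.0378 -0.4632  0.2421 -1.832   1.2281]
 [ 0.5226  0.4211  0.5592  0.4842 -0.9706 -1.6936]]
[0.5758 0.2596 0.2287] 13.104139326457462
[[-3.0193  2.4246]
 [ 0.1764  0.0235]]
shift [ 0.43  0.15 13.54] turn [-0.018  0.004 -0.073] min rows 2.7
```

```bash
python3 -m crank '0.3 0.1 4 0 0 -0.05 9.1; 0.3 0.1 8 0 0 -0.05 9.1; 0.3 0.1 10 0 0 -0.05 9.1; 0.3 0.1 11.5 0 0 -0.05 9.1; 0.3 0.1 12.8 0 0 -0.05 9.1' 40 && python3 -c "
from h import *
st(); rows([.5476,.2875,.1415],toolR(np.radians(8)))"
```

```text
t: 2.7
tcp_pos: [0.5483, 0.2848, 0.1501]
tcp_rot: [2.063, 2.369, 0.001]
contact_force: [0.9, -0.5, -0.6]
opening: 0.992
t 2.70 tcp [0.5483 0.2848 0.1501] z [ 0.0008 -0.     -1.    ] yaz 7.91 F [ 0.9 -0.5 -0.6] open 0.992 q [ 0.28  0.3   1.52 -0.    1.32  0.15]
shift [ 0.27 -0.04  0.86] turn [ 0.005  0.001 -0.012] min rows 0.2
```

```bash
python3 -m crank '0.2 0 0.4 0 0 0 9.1; 0.2 0 0.7 0 0 0 9.1; 0.2 0 0.7 0 0 0 9.1' && python3 -c "
from h import *
st();import cv2; cv2.imwrite('pics/w2.png',ctrl.camera('wrist')[:,:,::-1])"
```

```text
t: 3.0
tcp_pos: [0.5484, 0.2878, 0.1441]
tcp_rot: [2.061, 2.37, 0.002]
contact_force: [0.1, -1.1, -0.4]
opening: 0.991
t 3.00 tcp [0.5484 0.2878 0.1441] z [ 0.0014  0.0004 -1.    ] yaz 7.97 F [ 0.1 -1.1 -0.4] open 0.991 q [ 0.29  0.31  1.52 -0.    1.31  0.15]
```

View pics/w2.png

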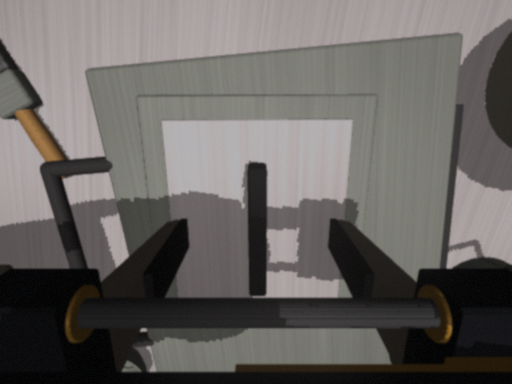

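The handle sits centred between the fingers at column ~257. I'll lower 2 mm and close.

```bash
python3 -m crank '0 0 0.25 0 0 0 9.1; 0 0 0.25 0 0 0 0.8; 0 0 0.25 0 0 0 0.8; 0 0 0.25 0 0 0 0.8; 0 0 0.25 0 0 0 0.8' 40 >/dev/null;  python3 -m crank '0 0 0 0 0 0 0.8; 0 0 0 0 0 0 0.8; 0 0 0 0 0 0 0.8; 0 0 0 0 0 0 0.8' 40 >/dev/null; python3 -c "
from h import *
st()"
```

```text
t 3.95 tcp [0.5478 0.2877 0.1407] z [-0.  0. -1.] yaz 7.97 F [ 0.  -0.6  0.6] open 0.321 q [0.29 0.31 1.52 0.   1.31 0.15]
```

```bash
python3 -m crank '0 0 0 0 0 0 0.5; 0 0 0 0 0 0 0.5; 0 0 0 0 0 0 0.5; 0 0 0 0 0 0 0.5; 0 0 0 0 0 0 0.5' 40 >/dev/null; python3 -c "
from h import *
st()"
```

```text
t 4.45 tcp [0.5478 0.2877 0.1407] z [-0.0002 -0.     -1.    ] yaz 7.97 F [0.3 0.4 0.7] open 0.121 q [0.29 0.31 1.52 0.   1.31 0.15]
```

```bash
python3 -m crank '0 0 -1 0 0 0 0.5; 0 0 -3 0 0 0 0.5; 0 0 -6 0 0 0 0.5; 0 0 -10 0 0 0 0.5; 0 0 -14 0 0 0 0.5' 40 >/dev/null; python3 -c "
from h import *
st();import cv2; cv2.imwrite('pics/w3.png',ctrl.camera('wrist')[:,:,::-1])
az=np.radians(7.74);v=[.566,-.2025,az]
for k,up in [(0,.0),(.03,0),(.10,.03),(.12,.10)]:
  p=pl(v,[[.0552-k*np.sin(np.radians(40)),0,.0643+k*np.cos(np.radians(40))+up]])[0]; print(p); rows(p,toolR(az,np.radians(40)))
"
```

```text
t 4.95 tcp [0.547  0.2874 0.2814] z [-0.0021 -0.0006 -1.    ] yaz 7.96 F [-0.5  0.7 -2.9] open 0.118 q [0.29 0.23 1.34 0.   1.57 0.15]
[ 0.6207 -0.1951  0.0643]
shift [-48.9    0.02  22.55] turn [-4.92  -0.022  0.023] min rows 10.8
[ 0.6016 -0.1977  0.0873]
shift [-48.89  -1.88  20.23] turn [-4.92  -0.022  0.023] min rows 10.6
[ 0.557  -0.2037  0.1709]
shift [-48.86  -6.29  11.82] turn [-4.92  -0.022  0.023] min rows 10.1
[ 0.5443 -0.2055  0.2562]
shift [-48.84  -7.48   3.27] turn [-4.92  -0.022  0.023] min rows 9.9
```

View pics/w3.png

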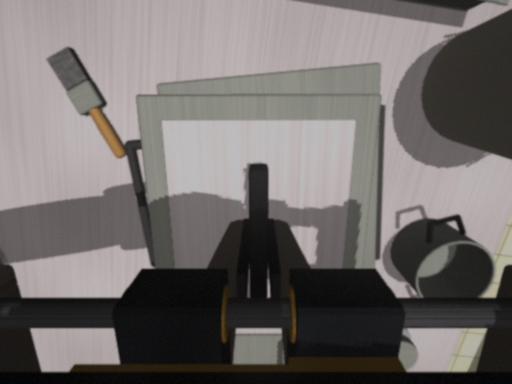

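```bash
python3 -m crank '-5 0 -2 0 0 0 0.5; -10 -0.5 -2 0 0 0 0.5; -15 -1 -2 0 0 0 0.5; -20 -2 -2 0 0 0 0.5; -25 -3 -2 0 0 0 0.5' >/dev/null; python3 -c "
from h import *
st()
c=ctrl.calibration('wrist'); c={'mtx':c['mtx'],'Tw':c['tool_from_camera']}
print(proj(c,np.array([[.088,-.081,.0047],[.088,.081,.0047],[.088,-.081,.0107],[.088,.081,.0107]])))
az=np.radians(7.74);v=[.566,-.2025,az]
for k,up in [(.12,.10)]:
  p=pl(v,[[.0552-k*np.sin(np.radians(40)),0,.0643+k*np.cos(np.radians(40))+up]])[0]; print(p); rows(p,toolR(az,np.radians(40)))
"
```

```text
t 5.50 tcp [0.5524 0.0402 0.3002] z [-0.0007  0.0001 -1.    ] yaz 7.98 F [ 0.6 -0.8 -5.3] open 0.118 q [-0.15  0.06  1.5   0.    1.59 -0.28]
[[133.3817  92.9235]
 [383.1928  92.8392]
 [137.141   93.3187]
 [379.4348  93.237 ]]
[ 0.5443 -0.2055  0.2562]
shift [-24.21  -4.22   4.4 ] turn [-5.005 -0.012  0.029] min rows 5.0
```

```bash
python3 -m crank '-4.9 -1 0 -1 0 0 0.5; -9.7 -2 1 -2 0 0 0.5; -14.5 -3 2 -3 0 0 0.5; -19.4 -3.6 3.2 -4 0 0 0.5; -24.2 -4.2 4.4 -5 0 0 0.5' >/dev/null; python3 -m crank '0 0 0 0 0 0 0.5; 0 0 0 0 0 0 0.5' >/dev/null; cat > goal.py <<'E'
from h import *
import sys
st()
az=np.radians(7.74);v=[.566,-.2025,az]
for k,up in [(.12,.1),(.10,.03),(.06,0),(.03,0),(.01,0),(.0,0)]:
  p=pl(v,[[.0552-k*np.sin(np.radians(40)),0,.0643+k*np.cos(np.radians(40))+up]])[0]; print(k,p); rows(p,toolR(az,np.radians(40)))
E
python3 goal.py; python3 -c "
from plant import ctrl
import cv2
for n in ['scene','top']: cv2.imwrite('pics/%s4.png'%n,ctrl.camera(n)[:,:,::-1])"
```

```text
t 6.20 tcp [ 0.5437 -0.188   0.2579] z [ 0.6067  0.0917 -0.7896] yaz 7.66 F [-0.6  0.4 -3.8] open 0.121 q [-0.88 -0.32  2.06  0.63  1.11 -1.22]
0.12 [ 0.5443 -0.2055  0.2562]
shift [-1.74 -0.24  0.  ] turn [-0.269 -0.065 -0.009] min rows 0.4
0.1 [ 0.557  -0.2037  0.1709]
shift [-1.81 -4.46  7.53] turn [-0.269 -0.065 -0.009] min rows 1.8
0.06 [ 0.5825 -0.2003  0.1103]
shift [-1.87 -6.15 13.89] turn [-0.269 -0.065 -0.009] min rows 3.1
0.03 [ 0.6016 -0.1977  0.0873]
shift [-1.9  -6.04 16.89] turn [-0.269 -0.065 -0.009] min rows 3.6
0.01 [ 0.6143 -0.1959  0.072 ]
shift [-1.92 -5.97 18.89] turn [-0.269 -0.065 -0.009] min rows 4.0
0.0 [ 0.6207 -0.1951  0.0643]
shift [-1.93 -5.93 19.89] turn [-0.269 -0.065 -0.009] min rows 4.2
```

View pics/scene4.png

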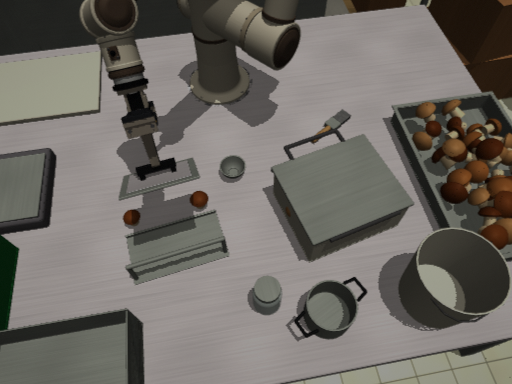

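View pics/top4.png

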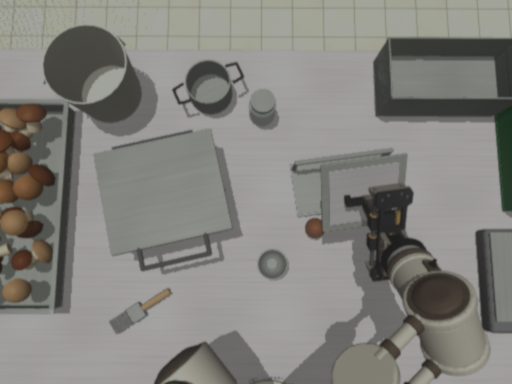

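```bash
python3 - <<'E'
from h import *
t=ctrl.calibration("top"); s=ctrl.calibration("scene")
for n,a,b,z in [("L",(315,227.5),(199.3,198.8),.036),("R",(387.8,219.3),(131.5,216.5),.033)]:
    v,r=fit([(t,[[0,0,z]],[a]),(s,[[0,0,z]],[b])],[.5,-.2,0]); 
    d=v[:2]-np.array([.566,-.2025]); c,sn=np.cos(.135),np.sin(.135); print(n,v[:2],"rack frame",c*d[0]+sn*d[1],-sn*d[0]+c*d[1],r.round(1).tolist())
az=np.radians(7.74);v=[.566,-.2025,az]; st()
for up in [.15,.08,.03,.01,0]:
  p=pl(v,[[.0552,0,.0643+up]])[0]; print(up,p); rows(p,toolR(az,np.radians(40)))
E
```

```text
L [ 0.492  -0.1197] rack frame -0.062200747466134555 0.09203384821709666 [[-0.5, -0.8], [-0.7, -1.2]]
R [ 0.5142 -0.3115] rack frame -0.06600965519135735 -0.10102455137486312 [[-0.1, -0.7], [-0.2, -0.9]]
t 6.30 tcp [ 0.5457 -0.186   0.2601] z [ 0.6084  0.0929 -0.7882] yaz 8.11 F [ 0.1  0.6 -4.2] open 0.120 q [-0.88 -0.32  2.06  0.63  1.11 -1.22]
0.15 [ 0.6207 -0.1951  0.2143]
shift [-2.01  2.93  8.08] turn [-0.252 -0.073  0.035] min rows 1.8
0.08 [ 0.6207 -0.1951  0.1443]
shift [-2.04 -1.37 13.6 ] turn [-0.252 -0.073  0.035] min rows 2.8
0.03 [ 0.6207 -0.1951  0.0943]
shift [-2.07 -4.45 17.54] turn [-0.252 -0.073  0.035] min rows 3.6
0.01 [ 0.6207 -0.1951  0.0743]
shift [-2.08 -5.68 19.12] turn [-0.252 -0.073  0.035] min rows 4.0
0 [ 0.6207 -0.1951  0.0643]
shift [-2.08 -6.3  19.91] turn [-0.252 -0.073  0.035] min rows 4.2
```

```bash
python3 -m crank '-0.7 1 2.7 -0.1 -0.02 0.01 0.5; -1.4 2 5.4 -0.2 -0.05 0.02 0.5; -2 2.9 8 -0.25 -0.07 0.03 0.5; -2 2.9 8 -0.25 -0.07 0.03 0.5; -2 2.9 8 -0.25 -0.07 0.03 0.5' >/dev/null; cat > goal.py <<'E'
from h import *
az=np.radians(7.74);v=[.566,-.2025,az]; st()
for up in [.15,.08,.03,.01,0]:
  p=pl(v,[[.0552,0,.0643+up]])[0]; print(up,p); rows(p,toolR(az,np.radians(40)))
E
python3 goal.py;python3 -c "
from plant import ctrl
import cv2
for n in ['wrist']: cv2.imwrite('pics/%s5.png'%n,ctrl.camera(n)[:,:,::-1])"
```

```text
t 6.80 tcp [ 0.6206 -0.1935  0.2145] z [ 0.6363  0.0894 -0.7663] yaz 7.94 F [ 0.7  0.1 -4.4] open 0.119 q [-0.77 -0.09  1.97  0.7   0.92 -1.25]
0.15 [ 0.6207 -0.1951  0.2143]
shift [-0.15 -0.02  0.01] turn [-0.002 -0.02   0.019] min rows 0.0
0.08 [ 0.6207 -0.1951  0.1443]
shift [-0.16 -4.52  5.37] turn [-0.002 -0.02   0.019] min rows 1.4
0.03 [ 0.6207 -0.1951  0.0943]
shift [-0.16 -7.73  9.2 ] turn [-0.002 -0.02   0.019] min rows 2.4
0.01 [ 0.6207 -0.1951  0.0743]
shift [-0.16 -9.02 10.73] turn [-0.002 -0.02   0.019] min rows 2.8
0 [ 0.6207 -0.1951  0.0643]
shift [-0.16 -9.66 11.5 ] turn [-0.002 -0.02   0.019] min rows 3.0
```

View pics/wrist5.png

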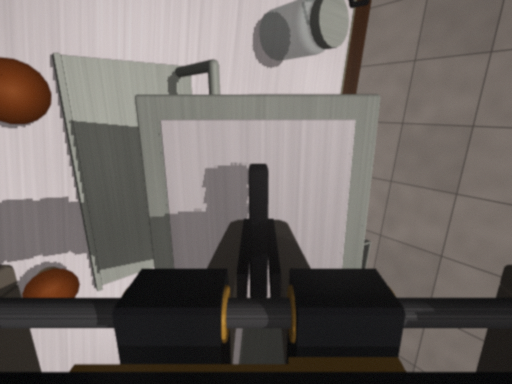

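```bash
python3 - <<'E'
import cv2
im=cv2.imread("pics/wrist5.png")
cv2.imwrite("pics/w5c.png",cv2.convertScaleAbs(cv2.resize(im[40:110,40:240],None,fx=4,fy=4,interpolation=cv2.INTER_CUBIC),alpha=1.3))
cv2.imwrite("pics/w5d.png",cv2.convertScaleAbs(cv2.resize(im[230:300,60:180],None,fx=5,fy=5,interpolation=cv2.INTER_CUBIC),alpha=1.3))
from h import *
s=ctrl.read_state(); c=wristcal(s); v=[.566,-.2025,np.radians(7.74)]
print(proj(c,pl(v,[[-.019,.13,.014],[-.023,.13,.014],[-.019,-.13,.014],[-.023,-.13,.014],[.105,.122,.084],[.105,.122,.09],[.105,.122,.078]])))
E
```

```text
[[ 62.9265  51.5042]
 [ 57.8835  50.9963]
 [103.4351 288.1129]
 [ 99.7483 289.4235]
 [214.5919  64.7093]
 [217.6835  64.0943]
 [211.59    65.3063]]
```

View pics/w5c.png

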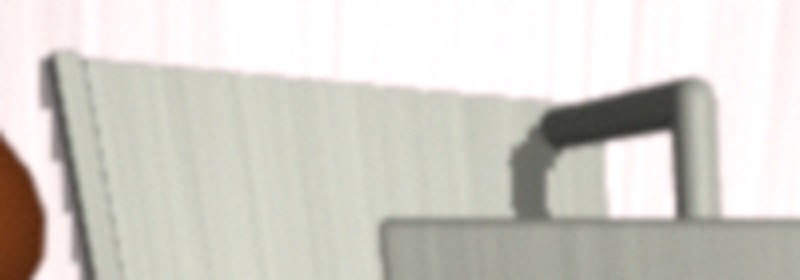

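View pics/w5d.png

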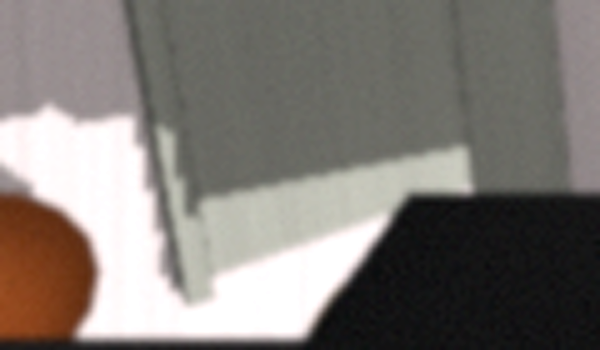

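```bash
python3 -m crank '-0.1 -2.2 2.6 0 0 0 0.5; -0.1 -4.4 5.2 0 0 0 0.5; -0.1 -6.6 7.7 0 0 0 0.5; -0.1 -8.4 9.9 0 0 0 0.5; -0.1 -8.4 9.9 0 0 0 0.5' >/dev/null; python3 goal.py;python3 -c "
from plant import ctrl
import cv2
for n in ['wrist','scene']: cv2.imwrite('pics/%s6.png'%n,ctrl.camera(n)[:,:,::-1])"
```

```text
t 7.35 tcp [ 0.6171 -0.1948  0.0811] z [ 0.6334  0.0901 -0.7686] yaz 7.52 F [-0.5  0.8 -5. ] open 0.122 q [-0.78  0.12  2.06  0.89  0.71 -1.54]
0.15 [ 0.6207 -0.1951  0.2143]
shift [ -0.01   8.8  -10.01] turn [-0.028 -0.028 -0.021] min rows 2.7
0.08 [ 0.6207 -0.1951  0.1443]
shift [-0.04  4.32 -4.63] turn [-0.028 -0.028 -0.021] min rows 1.3
0.03 [ 0.6207 -0.1951  0.0943]
shift [-0.07  1.12 -0.79] turn [-0.028 -0.028 -0.021] min rows 0.3
0.01 [ 0.6207 -0.1951  0.0743]
shift [-0.08 -0.16  0.75] turn [-0.028 -0.028 -0.021] min rows 0.2
0 [ 0.6207 -0.1951  0.0643]
shift [-0.08 -0.8   1.51] turn [-0.028 -0.028 -0.021] min rows 0.3
```

View pics/wrist6.png

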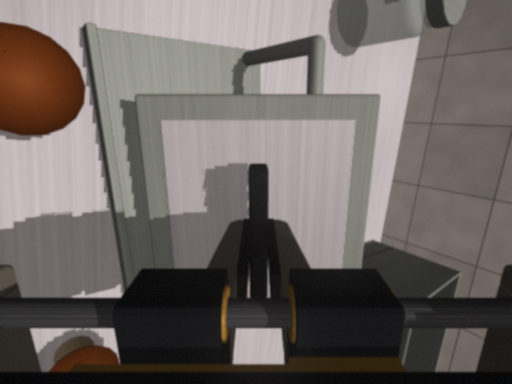

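View pics/scene6.png

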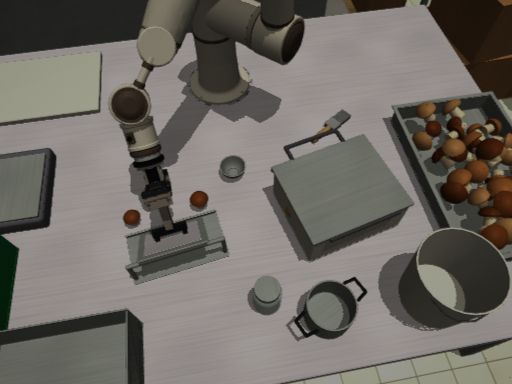

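```bash
python3 -m crank '0 -0.1 0.4 0 0 0 0.5; 0 -0.3 0.8 0 0 0 0.5; 0 -0.4 1 0 0 0 0.5; 0 -0.4 1 0 0 0 0.5' >/dev/null; python3 goal.py | sed -n '1p;10,11p'
```

```text
t 7.85 tcp [ 0.6225 -0.1967  0.0744] z [ 0.6373  0.0862 -0.7658] yaz 7.70 F [ 0.4  0.3 -3.9] open 0.123 q [-0.77  0.14  2.06  0.92  0.69 -1.56]
0 [ 0.6207 -0.1951  0.0643]
shift [ 0.18 -0.77  0.67] turn [ 0.003  0.003 -0.004] min rows 0.2
```

```bash
python3 -m crank '0.1 -0.4 0.2 0 0 0 0.5; 0.1 -0.6 0.4 0 0 0 0.5;  0.1 -0.6 0.4 0 0 0 0.5' >/dev/null; python3 goal.py | sed -n '1p;10,11p'
```

```text
t 8.15 tcp [ 0.6198 -0.1956  0.0665] z [ 0.6365  0.0868 -0.7664] yaz 7.63 F [ 0.5  0.3 -4. ] open 0.122 q [-0.78  0.15  2.06  0.93  0.68 -1.58]
0 [ 0.6207 -0.1951  0.0643]
shift [ 0.04 -0.07  0.23] turn [-0.004 -0.002 -0.011] min rows 0.0
```

```bash
python3 -m crank '0 -0.1 0.1 0 0 0 0.5; 0 -0.1 0.15 0 0 0 0.5;  0 -0.1 0.15 0 0 0 0.5' >/dev/null; python3 goal.py | sed -n '1p;10,11p'
```

```text
t 8.45 tcp [ 0.6205 -0.1961  0.0656] z [ 0.6373  0.086  -0.7658] yaz 7.68 F [ 0.1 -1.5 -4.2] open 0.122 q [-0.78  0.15  2.06  0.94  0.68 -1.59]
0 [ 0.6207 -0.1951  0.0643]
shift [ 0.1  -0.06  0.12] turn [ 0.002  0.004 -0.006] min rows 0.0
```

```bash
python3 -m crank '0 -0.07 0.1 0 0 0 0.5; 0 -0.13 0.15 0 0 0 0.5;  0 -0.13 0.15 0 0 0 0.5' >/dev/null; python3 goal.py | sed -n '1p;10,11p'; python3 -m crank '0 -0.07 0.1 0 0 0 0.5; 0 -0.13 0.15 0 0 0 0.5;  0 -0.13 0.15 0 0 0 0.5' >/dev/null; python3 goal.py | sed -n '1p;10,11p'
```

```text
t 8.75 tcp [ 0.6208 -0.1961  0.0646] z [ 0.6381  0.0865 -0.7651] yaz 7.74 F [-9.4  1.2  5. ] open 0.120 q [-0.78  0.16  2.06  0.94  0.68 -1.59]
0 [ 0.6207 -0.1951  0.0643]
shift [ 0.1  -0.02  0.03] turn [0.011 0.001 0.   ] min rows 0.0
t 9.05 tcp [ 0.621  -0.1961  0.0645] z [ 0.6392  0.0876 -0.764 ] yaz 7.86 F [-29.1   4.1  22.9] open 0.124 q [-0.78  0.16  2.06  0.94  0.68 -1.6 ]
0 [ 0.6207 -0.1951  0.0643]
shift [ 0.11 -0.02  0.01] turn [ 0.022 -0.005  0.012] min rows 0.0
```

```bash
python3 -m crank '0 0.07 -0.1 0 0 0 0.5; 0 0.13 -0.2 0 0 0 0.5;  0 0.1 -0.2 0 0 0 0.5' >/dev/null; python3 goal.py | sed -n '1p;10,11p'; python3 -c "
from plant import ctrl
import cv2
print(ctrl.read_state()['wrist_torque'])
for n in ['wrist','scene']: cv2.imwrite('pics/%s7.png'%n,ctrl.camera(n)[:,:,::-1])
im=cv2.imread('pics/scene7.png')[170:310,100:260]; cv2.imwrite('pics/s7c.png',cv2.resize(im,None,fx=5,fy=4))"
```

```text
t 9.35 tcp [ 0.6204 -0.1964  0.0646] z [ 0.6383  0.0856 -0.765 ] yaz 7.70 F [-2.3  0.9  2.4] open 0.123 q [-0.78  0.16  2.06  0.94  0.68 -1.6 ]
0 [ 0.6207 -0.1951  0.0643]
shift [0.13 0.02 0.05] turn [ 0.011  0.009 -0.004] min rows 0.0
[0.13276047 0.2942312  0.18346665]
```

View pics/wrist7.png

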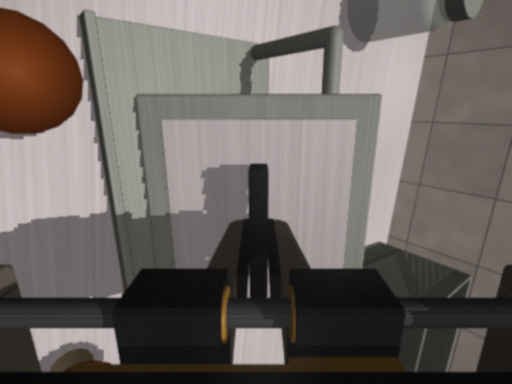

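View pics/s7c.png

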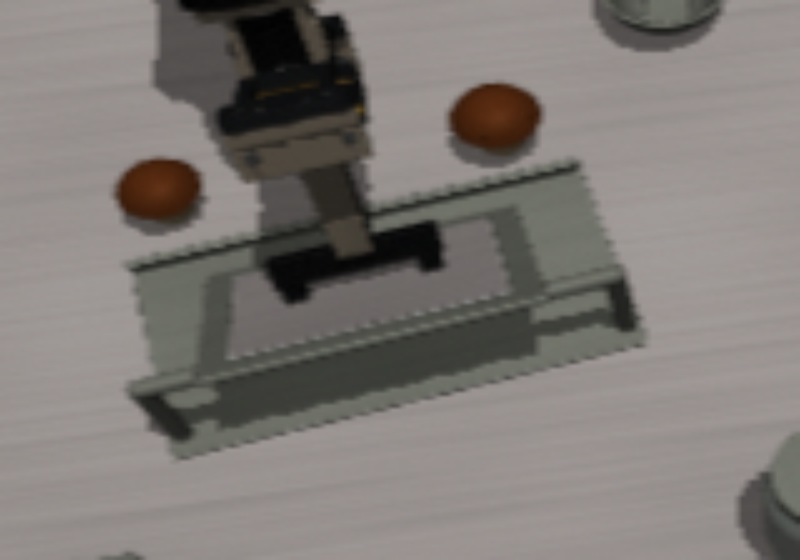

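```bash
python3 -m crank '0 0 0 0 0 0 1.6; 0 0 0 0 0 0 2; 0 0 0 0 0 0 3; 0 0 0 0 0 0 4; 0 0 0 0 0 0 4' >/dev/null; python3 -m crank '0 0 0 0 0 0 4; 0 0 0 0 0 0 4' >/dev/null; python3 goal.py | sed -n '1p;10,11p'; python3 -c "
from plant import ctrl
import cv2
print(ctrl.read_state()['wrist_torque'])
for n in ['wrist','scene']: cv2.imwrite('pics/%s8.png'%n,ctrl.camera(n)[:,:,::-1])
im=cv2.imread('pics/scene8.png')[170:310,100:260]; cv2.imwrite('pics/s8c.png',cv2.resize(im,None,fx=5,fy=4))"
```

```text
t 10.15 tcp [ 0.6199 -0.1961  0.0637] z [ 0.6372  0.0861 -0.7658] yaz 7.67 F [-0.3 -0.1  0. ] open 0.433 q [-0.78  0.16  2.06  0.94  0.68 -1.59]
0 [ 0.6207 -0.1951  0.0643]
shift [0.09 0.11 0.02] turn [ 0.002  0.003 -0.006] min rows 0.0
[-0.10630295  0.21975047 -0.00370143]
```

View pics/wrist8.png

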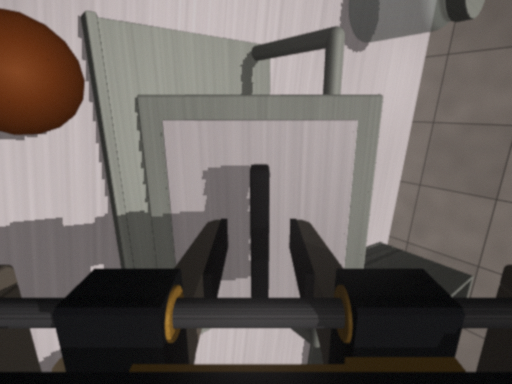

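View pics/s8c.png

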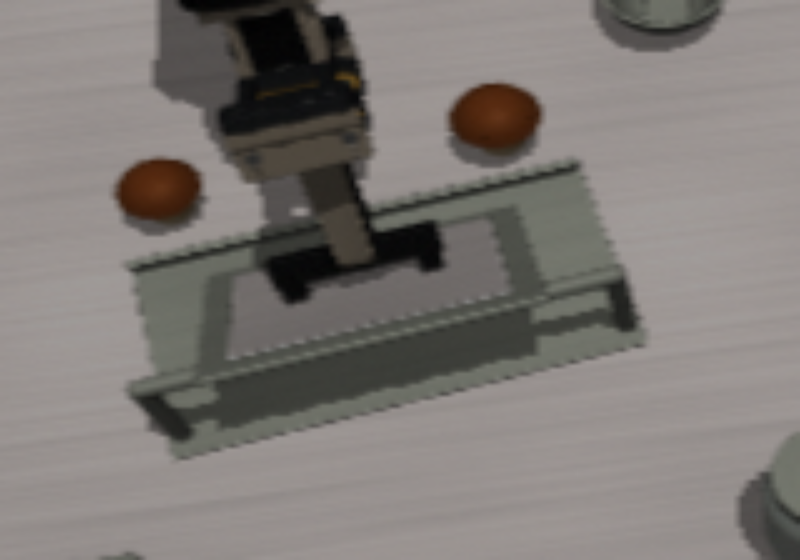

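```bash
python3 -m crank '0 0 -1 0 0 0 4; 0 0 -3 0 0 0 4; 0 0 -6 0 0 0 4; 0 0 -10 0 0 0 5; 0 2 -14 0 0 0 7' >/dev/null; python3 - <<'E'
from h import *
import cv2
st()
cv2.imwrite('pics/scene9.png',ctrl.camera('scene')[:,:,::-1])
cv2.imwrite('pics/wrist9.png',ctrl.camera('wrist')[:,:,::-1])
rows([.50,-.1,.30],toolR(np.radians(10),0)); rows([.407,.22,.25],toolR(np.radians(13)))
E
```

```text
t 10.75 tcp [ 0.543  -0.205   0.1825] z [ 0.6342  0.0879 -0.7681] yaz 7.44 F [ 1.1 -0.8  0.3] open 0.590 q [-0.93 -0.22  2.16  0.74  0.98 -1.42]
shift [ 11.37   4.64 -10.45] turn [ 5.046  0.179 -0.267] min rows 4.7
shift [ 44.37  -2.2  -10.15] turn [ 5.041  0.311 -0.626] min rows 9.1
```

View pics/wrist9.png

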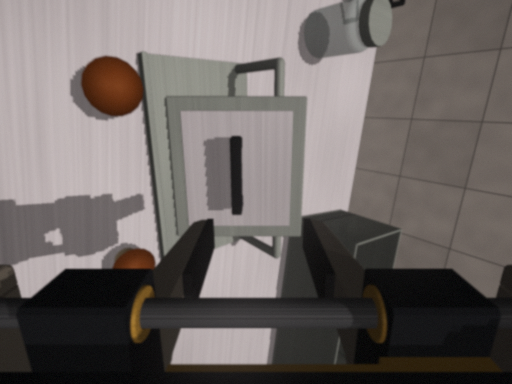

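View pics/scene9.png

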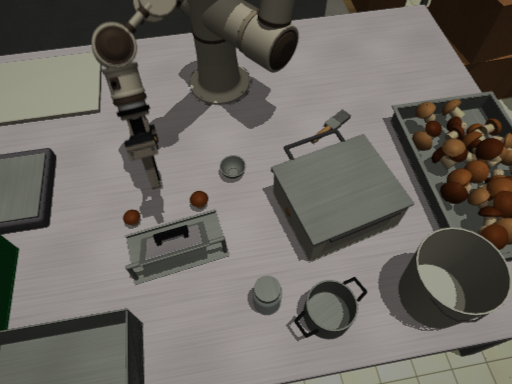

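The cover stays leaning in the rack at scene (178,242), centred, with both mushrooms untouched. Next is the lid handle.

```bash
python3 -m crank '2.3 1 -3 1 0 -0.05 9; 4.6 2 -6 2 0 -0.1 9; 7 3 -8 3 0.1 -0.2 9; 9.2 4 -9.5 4 0.1 -0.25 9; 11.4 4.6 -10.5 5 0.2 -0.3 9' >/dev/null; python3 - <<'E'
from h import *
st()
rows([.407,.22,.25],toolR(np.radians(13)))
E
```

```text
t 11.35 tcp [ 0.4989 -0.0969  0.2973] z [-0.0026  0.0072 -1.    ] yaz 10.42 F [ 0.4 -0.4  0.6] open 0.976 q [-0.43 -0.06  1.62  0.01  1.59 -0.62]
shift [32.79 -3.3   4.98] turn [-0.008 -0.054 -0.322] min rows 6.7
```

```bash
python3 -m crank '32.8 -3.3 4 0 -0.05 -0.3 9; 32.8 -3.3 4 0 -0.05 -0.3 9; 32.8 -3.3 4 0 -0.05 -0.3 9; 32.8 -3.3 4 0 -0.05 -0.3 9; 32.8 -3.3 4 0 -0.05 -0.3 9' >/dev/null; python3 - <<'E'
from h import *
st()
rows([.407,.22,.25],toolR(np.radians(13)))
E
```

```text
t 11.85 tcp [0.4282 0.1428 0.2662] z [-0.0005  0.0047 -1.    ] yaz 12.79 F [1.  1.1 0.1] open 0.978 q [ 0.05 -0.22  1.82  0.    1.54 -0.17]
shift [ 7.99 -0.36  1.66] turn [ 0.004 -0.034 -0.026] min rows 1.6
```

```bash
python3 -m crank '4 -0.2 1 0 0 0 9; 8 -0.3 1.6 0 -0.03 -0.03 9; 8 -0.3 1.6 0 -0.03 -0.03 9; 8 -0.3 1.6 0 -0.03 -0.03 9' >/dev/null; python3 - <<'E'
from h import *
import cv2
st(); s=ctrl.read_state(); im=ctrl.camera("wrist")[:,:,::-1]; cv2.imwrite("pics/w10.png",im)
np.savez("w10.npz",p=s["tcp_pos"],r=s["tcp_rot"])
c=wristcal(s)
print(proj(c,pl([.5757,.2593,np.radians(13)],[[-.173,.08,.125],[-.173,-.08,.125],[-.128,.146,.13]])))
E
```

```text
t 12.25 tcp [0.4081 0.2188 0.2507] z [-0.0001 -0.     -1.    ] yaz 13.18 F [ 0.4 -1.   0.1] open 0.983 q [ 0.23 -0.18  1.82 -0.    1.5   0.  ]
[[257.8404 104.129 ]
 [257.5154 241.4178]
 [303.9423  33.9565]]
```

View pics/w10.png

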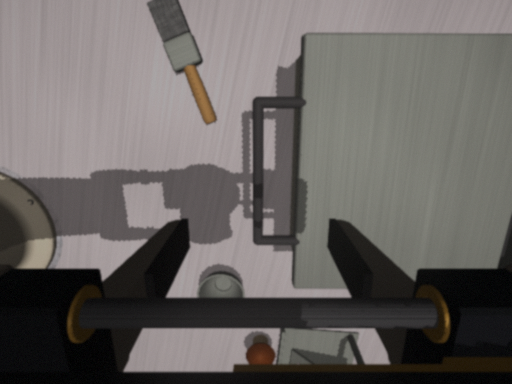

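```bash
python3 -m crank '0.1 0 0 0 0 0 2.8; 0.2 0 2 0 0 0 2.8; 0.2 0 4 0 0 0 2.8; 0.2 -0.05 6 0 0 0 2.8; 0.2 -0.05 8 0 0 0 2.8' >/dev/null;python3 -m crank '0 0 0 0 0 0 2.8; 0 0 0 0 0 0 2.8; 0 0 0 0 0 0 2.8; 0 0 0 0 0 0 2.8' >/dev/null; python3 - <<'E'
from h import *
import cv2
st(); s=ctrl.read_state(); im=ctrl.camera("wrist")[:,:,::-1]; cv2.imwrite("pics/w11.png",im)
rows([.4071,.2204,.1063],toolR(np.radians(13.1)))
E
```

```text
t 13.20 tcp [0.4088 0.2205 0.1724] z [ 0.003   0.0013 -1.    ] yaz 13.05 F [ 0.1 -0.5 -0.4] open 0.303 q [ 0.23 -0.12  1.92  0.    1.34  0.01]
shift [ 0.01 -0.18  6.59] turn [ 0.021 -0.004 -0.005] min rows 1.3
```

View pics/w11.png

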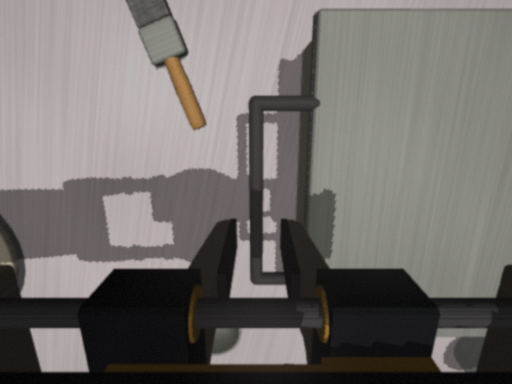

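```bash
python3 -m crank '0 -0.1 2 0 0 0 2.8; 0 -0.1 4 0 0 0 2.8; 0 -0.1 5.5 0 0 0 2.8; 0 -0.1 6.5 0 0 0 2.8; 0 -0.1 6.5 0 0 0 2.8' >/dev/null; python3 - <<'E'
from h import *
import cv2
st(); s=ctrl.read_state(); im=ctrl.camera("wrist")[:,:,::-1]; cv2.imwrite("pics/w12.png",im)
rows([.4071,.2204,.1063],toolR(np.radians(13.1)))
E
```

```text
t 13.75 tcp [0.4061 0.2202 0.1051] z [-0.0015  0.0003 -1.    ] yaz 13.08 F [ 0.5 -0.5  0.3] open 0.306 q [ 0.23 -0.05  2.    0.    1.2   0.01]
shift [-0.01  0.02 -0.02] turn [ 0.003 -0.004 -0.003] min rows 0.0
```

View pics/w12.png

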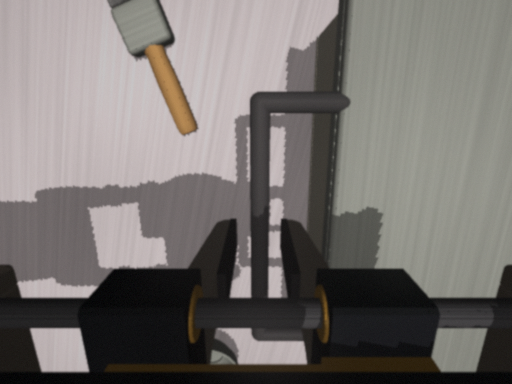

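```bash
python3 -m crank '0 0 0 0 0 0 0.5; 0 0 0 0 0 0 0.5; 0 0 0 0 0 0 0.5; 0 0 0 0 0 0 0.5; 0 0 0 0 0 0 0.5' 40 >/dev/null; python3 - <<'E'
from h import *
st()
E
```

```text
t 14.30 tcp [0.407  0.2204 0.1066] z [ 0.0008  0.0008 -1.    ] yaz 13.08 F [-3.1 -1.   5.4] open 0.078 q [ 0.23 -0.05  1.99  0.    1.2   0.01]
```

```bash
python3 -m crank '0 0 0 0 0 0 0.5; 0 0 0 0 0 0 0.5' 40 >/dev/null; python3 - <<'E'
from h import *
import cv2
st(); s=ctrl.read_state(); im=ctrl.camera("wrist")[:,:,::-1]; cv2.imwrite("pics/w13.png",im)
im=ctrl.camera("scene")[:,:,::-1];cv2.imwrite("pics/s13.png",cv2.resize(im[80:260,240:420],None,fx=4,fy=3.3))
E
```

```text
t 14.50 tcp [0.407  0.2204 0.1066] z [ 0.0007  0.0008 -1.    ] yaz 13.08 F [-2.  -1.7  5.6] open 0.072 q [ 0.23 -0.05  1.99  0.    1.2   0.01]
```

View pics/w13.png

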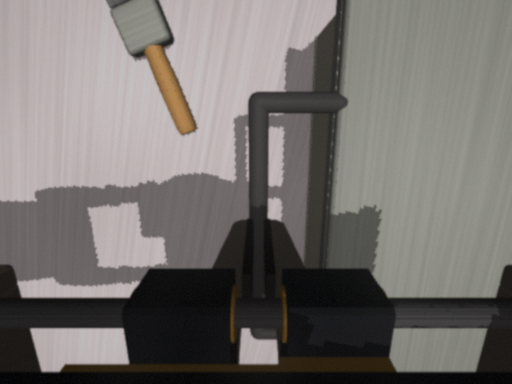

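View pics/s13.png

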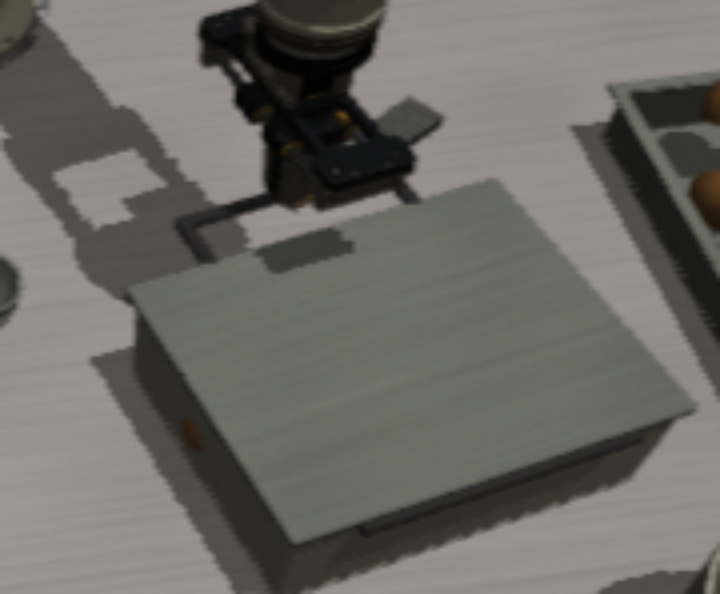

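```bash
cat > lift.py <<'E'
from h import *
az=np.radians(13.08); X=np.array([np.cos(az),np.sin(az),0]); Z=np.array([0,0,1.])
H=np.array([.407,.2204,.1253-.005])+.297*X
def lidpose(th,k=1.):
    ph=np.arcsin(.005/.297)+th; bar=H-.29704*np.cos(ph)*X+.29704*np.sin(ph)*Z
    Rt=toolR(az,k*th); return bar+.0187*Rt[:,2],Rt
def lidangle():
    s=ctrl.read_state(); Rm=R.from_rotvec(s["tcp_rot"]).as_matrix(); b=s["tcp_pos"]-.0187*Rm[:,2]; d=b-H
    print("lid deg %.2f radius %.4f tilt %.2f"%(np.degrees(np.arctan2(d[2],-d@X)-np.arcsin(.005/.297)),np.hypot(d[2],d@X),np.degrees(np.arctan2(Rm[:,2]@X,-Rm[2,2]))))
E
python3 - <<'E'
from lift import *
lidangle()
p0,R0=lidpose(0)
for th in [1,2,4,6,8,10]:
    rows(*lidpose(np.radians(th)),frm=p0,fR=R0)
E
```

```text
lid deg 0.00 radius 0.2971 tilt 0.05
shift [-0.    0.05 -0.52] turn [-0.125 -0.    -0.   ] min rows 0.1
shift [-0.    0.1  -1.04] turn [-0.25 -0.    0.  ] min rows 0.2
shift [-0.    0.24 -2.08] turn [-0.5 -0.   0. ] min rows 0.5
shift [-0.    0.41 -3.11] turn [-0.75  0.   -0.  ] min rows 0.7
shift [-0.    0.62 -4.15] turn [-1.  0.  0.] min rows 0.9
shift [-0.    0.86 -5.18] turn [-1.25 -0.   -0.  ] min rows 1.2
```

```bash
python3 -m crank '0 0.02 -0.2 -0.05 0 0 0.5; 0 0.05 -0.52 -0.125 0 0 0.5; 0 0.1 -1.04 -0.25 0 0 0.5; 0 0.16 -1.56 -0.375 0 0 0.5; 0 0.24 -2.08 -0.5 0 0 0.5' 40 >/dev/null; python3 - <<'E'
from lift import *
st(); lidangle()
import cv2
im=ctrl.camera("scene")[:,:,::-1];cv2.imwrite("pics/s14.png",cv2.resize(im[80:260,240:420],None,fx=4,fy=3.3))
E
```

```text
t 15.10 tcp [0.4094 0.221  0.1273] z [ 0.0704  0.017  -0.9974] yaz 13.07 F [ 0.2  0.2 -0.1] open 0.053 q [ 0.23 -0.14  2.03  0.    1.17  0.01]
lid deg 3.99 radius 0.2970 tilt 4.15
```

View pics/s14.png

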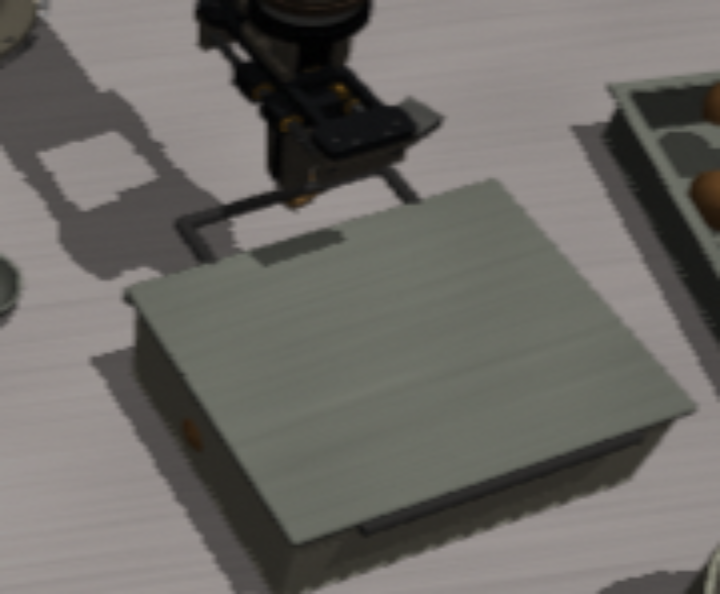

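The lid did not rise: the force reads 0 and the fingers have closed past the bar, so the bar slipped out. I'll check the bar's true height from the wrist pictures.

```bash
python3 - <<'E'
from lift import *
for p in ([.4081,.2188,.2507],[.4088,.2205,.1724],[.4061,.2202,.1051]):
    c=wristcal({"tcp_pos":np.array(p),"tcp_rot":R.from_matrix(toolR(np.radians(13.1))).as_rotvec()})
    for z in (.125,.1):
        print(p[2],z,proj(c,pl([.5757,.2593,np.radians(13)],[[-.173,.08,z],[-.173,-.08,z],[-.173,.074,z],[-.173,-.074,z],[-.128,.146,z+.005],[-.128,.07,z+.005]])).round(1).tolist())
E
python3 -c "
from plant import ctrl
import cv2
im=ctrl.camera('wrist')[:,:,::-1]; cv2.imwrite('pics/w15.png',im)"
```

```text
0.2507 0.125 [[257.8, 104.1], [257.7, 241.4], [257.8, 110.0], [257.7, 236.9], [303.8, 33.9], [300.5, 114.1]]
0.2507 0.1 [[257.8, 104.3], [257.7, 232.7], [257.8, 109.7], [257.7, 228.4], [300.2, 39.6], [297.4, 113.5]]
0.1724 0.125 [[256.3, 105.4], [256.4, 280.1], [256.3, 113.2], [256.4, 274.5], [318.8, 9.8], [313.1, 118.7]]
0.1724 0.1 [[256.5, 105.5], [256.5, 266.0], [256.5, 112.5], [256.5, 260.9], [312.5, 19.9], [307.8, 117.4]]
0.1051 0.125 [[260.2, 105.8], [259.5, 334.3], [260.2, 116.5], [259.5, 327.5], [352.0, -33.5], [339.6, 124.2]]
0.1051 0.1 [[260.0, 105.8], [259.4, 310.8], [259.9, 115.2], [259.4, 304.5], [338.4, -13.2], [329.1, 121.9]]
```

View pics/w15.png

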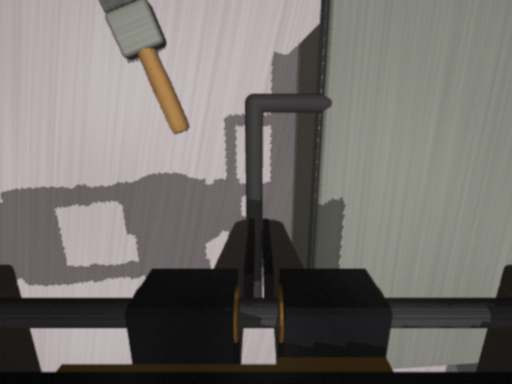

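```bash
python3 - <<'E'
from lift import *
c=ctrl.calibration('wrist'); c={'mtx':c['mtx'],'Tw':c['tool_from_camera']}
for z in (0,-.01,-.0187,-.03): print(z,proj(c,np.array([[.01,-.046,z],[.01,-.046-.018,z],[-.01,-.046,z],[-.01,-.046-.018,z],[.01,-.015,z]])).round(0).tolist())
E
python3 -c "
import cv2
for n in ('w10','w12','w15'):
    im=cv2.imread('pics/%s.png'%n)[195:300,150:370]; cv2.imwrite('pics/%sz.png'%n,cv2.convertScaleAbs(cv2.resize(im,None,fx=3.5,fy=3.5,interpolation=cv2.INTER_CUBIC),alpha=2,beta=30))"
```

```text
0 [[193.0, 209.0], [168.0, 209.0], [195.0, 235.0], [170.0, 235.0], [237.0, 209.0]]
-0.01 [[190.0, 214.0], [163.0, 214.0], [192.0, 241.0], [166.0, 241.0], [236.0, 214.0]]
-0.0187 [[187.0, 219.0], [159.0, 219.0], [189.0, 247.0], [162.0, 247.0], [235.0, 219.0]]
-0.03 [[182.0, 226.0], [153.0, 226.0], [185.0, 255.0], [156.0, 255.0], [233.0, 226.0]]
```

View pics/w10z.png

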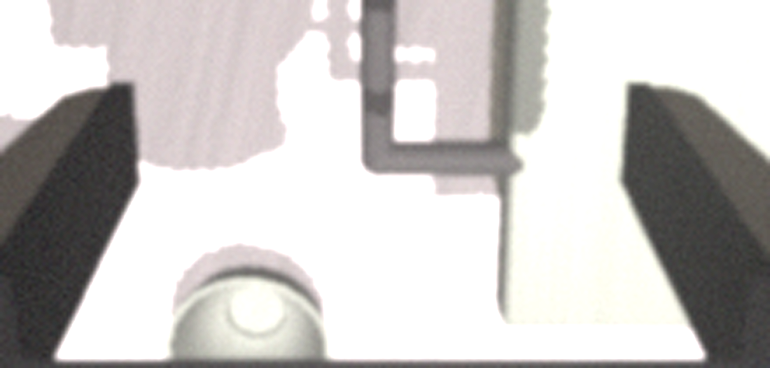

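View pics/w15z.png

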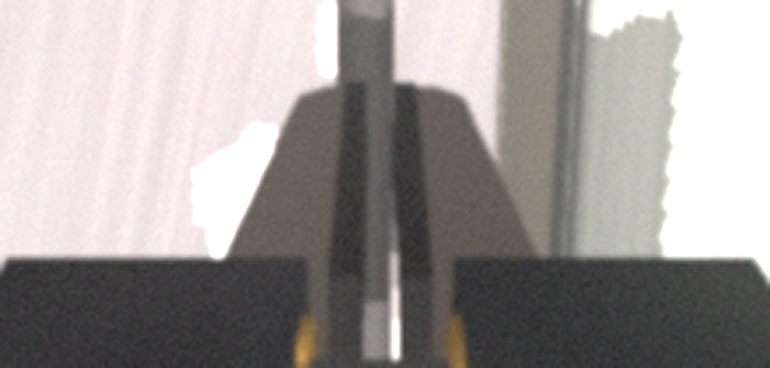

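The wrist pictures show the visible fingertips ending at tool z ≈ -19 mm, at the stated grasp point. So the fingers had pinched only the upper half of the bar. I'll open, level, and grasp 11 mm deeper.

```bash
python3 -m crank '0 0 -1 0 0 0 2.8; 0 0 -1 0.25 0 0 2.8; 0 0 -1 0.5 0 0 2.8; 0 0 -1 0.5 0 0 2.8; 0 0 -1 0.5 0 0 2.8' 40 >/dev/null; python3 - <<'E'
from lift import *
st(); lidangle(); rows([.407,.2204,.0945],toolR(az))
import cv2
cv2.imwrite("pics/w16.png",ctrl.camera("wrist")[:,:,::-1])
E
```

```text
t 15.70 tcp [0.4087 0.2208 0.1369] z [ 0.0012  0.0009 -1.    ] yaz 13.07 F [-0.2  0.1  1. ] open 0.306 q [ 0.23 -0.08  1.96  0.    1.26  0.01]
lid deg 5.86 radius 0.2974 tilt 0.08
shift [-0.   -0.18  4.24] turn [ 0.01  -0.004 -0.001] min rows 0.8
```

View pics/w16.png

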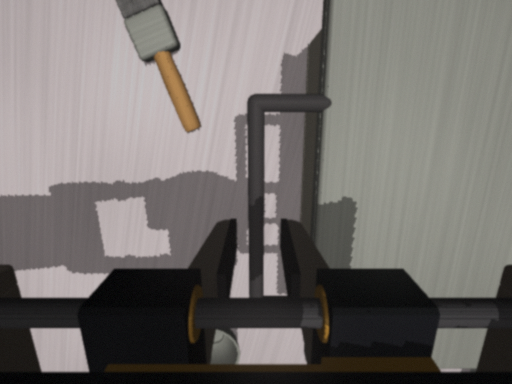

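```bash
python3 -m crank '0 -0.15 1 0 0 0 2.8; 0 -0.15 2 0 0 0 2.8; 0 -0.15 3 0 0 0 2.8; 0 -0.15 4.25 0 0 0 2.8; 0 -0.15 4.25 0 0 0 2.8' 40 >/dev/null; python3 -c "
from lift import *
st()"; python3 -m crank '0 0 0 0 0 0 0.5; 0 0 0 0 0 0 0.5; 0 0 0 0 0 0 0.5; 0 0 0 0 0 0 0.5; 0 0 0 0 0 0 0.5' 40 >/dev/null;  python3 - <<'E'
from lift import *
st(); lidangle()
E
```

```text
t 16.25 tcp [0.4052 0.2199 0.0917] z [-0.0038 -0.0003 -1.    ] yaz 13.07 F [-0.5  1.1  0.1] open 0.305 q [ 0.23 -0.03  2.01  0.    1.17  0.01]
t 16.75 tcp [0.4069 0.2204 0.0946] z [ 0.0001  0.0006 -1.    ] yaz 13.08 F [-3.7 -1.1  4.5] open 0.120 q [ 0.23 -0.03  2.    0.    1.17  0.01]
lid deg -2.31 radius 0.2972 tilt 0.02
```

```bash
sed -i 's/\.1253-\.005/.125-.005/; s/+\.0187\*Rt/+.0304*Rt/; s/-\.0187\*Rm/-.0304*Rm/' lift.py; python3 -c "
from lift import *
lidangle(); p0,R0=lidpose(0)
for th in [1,2,4,6,8,10]: rows(*lidpose(np.radians(th)),frm=p0,fR=R0)"
python3 -m crank '0 0.02 -0.2 -0.05 0 0 0.5; 0 0.05 -0.52 -0.125 0 0 0.5; 0 0.08 -1.04 -0.25 0 0 0.5; 0 0.13 -1.56 -0.375 0 0 0.5; 0 0.19 -2.08 -0.5 0 0 0.5' 40 >/dev/null; python3 - <<'E'
from lift import *
st(); lidangle()
import cv2
im=ctrl.camera("scene")[:,:,::-1];cv2.imwrite("pics/s17.png",cv2.resize(im[80:260,240:420],None,fx=4,fy=3.3))
E
```

```text
lid deg 0.01 radius 0.2971 tilt 0.02
shift [-0.    0.07 -0.52] turn [-0.125 -0.    -0.   ] min rows 0.1
shift [ 0.    0.14 -1.04] turn [-0.25 -0.    0.  ] min rows 0.2
shift [-0.    0.32 -2.08] turn [-0.5 -0.   0. ] min rows 0.5
shift [-0.    0.53 -3.12] turn [-0.75  0.   -0.  ] min rows 0.7
shift [-0.    0.78 -4.16] turn [-1.  0.  0.] min rows 0.9
shift [-0.    1.07 -5.2 ] turn [-1.25 -0.   -0.  ] min rows 1.2
t 17.25 tcp [0.4101 0.2211 0.116 ] z [ 0.0728  0.0176 -0.9972] yaz 13.06 F [ 5.5  1.6 -5.9] open 0.118 q [ 0.23 -0.12  2.04  0.    1.15  0.01]
lid deg 4.12 radius 0.2973 tilt 4.29
```

View pics/s17.png

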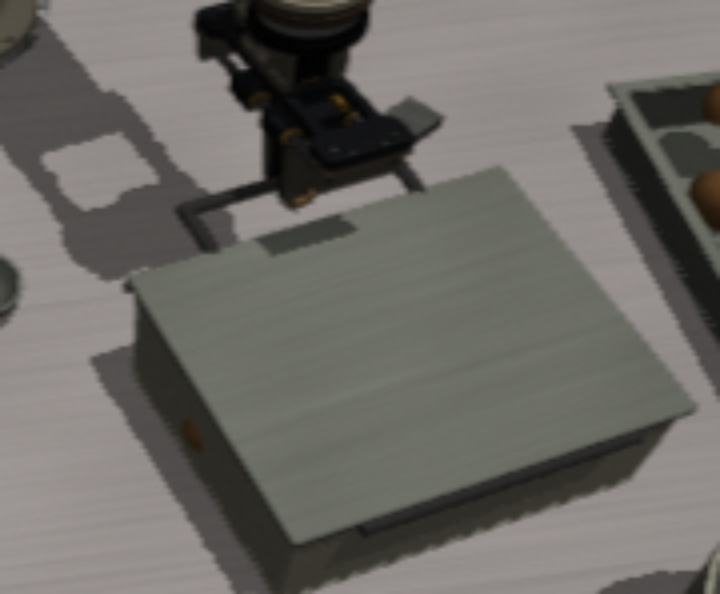

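Now the lid rises with the gripper: the force shows its load and the front edge is up. I'll continue the arc.

```bash
python3 -m crank '0 0.2 -1.04 -0.25 0 0 0.5; 0 0.4 -2.08 -0.5 0 0 0.5; 0 0.6 -3.12 -0.75 0 0 0.5; 0 0.85 -4.16 -1 0 0 0.5; 0 1.15 -5.2 -1.25 0 0 0.5' 40 >/dev/null; python3 - <<'E'
from lift import *
st(); lidangle()
E
```

```text
t 17.80 tcp [0.427  0.2249 0.1745] z [ 0.2644  0.0629 -0.9624] yaz 12.97 F [ 44.6  13.1 -19. ] open 0.118 q [ 0.23 -0.32  2.11 -0.    1.08  0.01]
lid deg 15.43 radius 0.2968 tilt 15.77
```

```bash
python3 -m crank '0 0.1 0 0 0 0 0.5; 0 0.2 0 0 0 0 0.5; 0 0.2 0 0 0 0 0.5' 40 >/dev/null; python3 - <<'E'
from lift import *
st(); lidangle()
E
```

```text
t 18.10 tcp [0.4266 0.2248 0.1733] z [ 0.2571  0.0611 -0.9644] yaz 12.98 F [ 29.6   9.  -12.8] open 0.120 q [ 0.23 -0.32  2.11 -0.    1.08  0.01]
lid deg 15.20 radius 0.2967 tilt 15.32
```

```bash
python3 -m crank '0 0.2 0 0 0 0 0.5; 0 0.4 0 0 0 0 0.5; 0 0.4 0 0 0 0 0.5' 40 >/dev/null; python3 - <<'E'
from lift import *
st(); lidangle()
E
```

```text
t 18.40 tcp [0.4259 0.2246 0.1715] z [ 0.2456  0.0579 -0.9676] yaz 13.02 F [14.9  4.9 -8.8] open 0.122 q [ 0.23 -0.3   2.1  -0.    1.09  0.01]
lid deg 14.87 radius 0.2966 tilt 14.61
```

```bash
python3 -m crank '0 0.3 -0.5 -0.125 0 0 0.5; 0 0.45 -1.04 -0.25 0 0 0.5; 0 0.55 -1.56 -0.375 0 0 0.5; 0 0.65 -2.08 -0.5 0 0 0.5; 0 0.65 -2.08 -0.5 0 0 0.5' 40 >/dev/null; python3 - <<'E'
from lift import *
st(); lidangle()
E
```

```text
t 18.90 tcp [0.4372 0.227  0.1994] z [ 0.3373  0.0801 -0.938 ] yaz 12.88 F [ 61.   18.9 -27.9] open 0.116 q [ 0.23 -0.39  2.12  0.    1.05  0.01]
lid deg 20.34 radius 0.2969 tilt 20.28
```

```bash
cat > cmd.py <<'E'
from lift import *
seq=[(0,.19,-2.08,-.5),(0,1.15,-5.2,-1.25),(0,.2,0,0),(0,.4,0,0),(0,.65,-2.08,-.5)]
def comp(seq):
    p=np.array([.4069,.2204,.0946]); Rm=toolR(az,0)
    for x,y,z,t in seq:
        p=p+Rm@np.array([x,y,z])/100; Rm=Rm@R.from_rotvec([np.radians(8*t),0,0]).as_matrix()
        b=p-.0304*Rm[:,2]; d=b-H
        print(p,"cmd lid %.2f rad %.4f tilt %.2f"%(np.degrees(np.arctan2(d[2],-d@X))-.965,np.hypot(d[2],d@X),np.degrees(np.arctan2(Rm[:,2]@X,-Rm[2,2]))))
    return p,Rm
if __name__=="__main__": comp(seq)
E
python3 cmd.py
```

```text
[0.4088 0.2208 0.1154] cmd lid 3.98 rad 0.2984 tilt 4.00
[0.4164 0.2226 0.1681] cmd lid 13.78 rad 0.3047 tilt 14.00
[0.4183 0.223  0.1686] cmd lid 13.96 rad 0.3030 tilt 14.00
[0.4221 0.2239 0.1695] cmd lid 14.33 rad 0.2995 tilt 14.00
[0.4233 0.2242 0.1913] cmd lid 18.12 rad 0.3065 tilt 18.00
```

I had the lean direction reversed: the lid's far edge is the hinge, so the tool doesn't need to lean forward at all. That pulled the bar off its arc, giving 61 N at the wrist, still within limits. I'll relieve that, hold the lean constant, and follow the true arc.

```bash
cat >> cmd.py <<'E'
def barpose(th,tilt):
    ph=np.arcsin(.005/.297)+np.radians(th); bar=H-.29704*np.cos(ph)*X+.29704*np.sin(ph)*Z
    Rt=toolR(az,np.radians(tilt)); return bar+.0304*Rt[:,2],Rt
E
python3 - <<'E'
from cmd import *
E
mv cmd.py cmdp.py; python3 - <<'E'
from cmdp import *
p,Rm=comp(seq)
for th in (20,22,24,26,28,30): print(th); rows(*barpose(th,18),frm=p,fR=Rm)
E
```

```text
[0.4088 0.2208 0.1154] cmd lid 3.98 rad 0.2984 tilt 4.00
[0.4164 0.2226 0.1681] cmd lid 13.78 rad 0.3047 tilt 14.00
[0.4183 0.223  0.1686] cmd lid 13.96 rad 0.3030 tilt 14.00
[0.4221 0.2239 0.1695] cmd lid 14.33 rad 0.2995 tilt 14.00
[0.4233 0.2242 0.1913] cmd lid 18.12 rad 0.3065 tilt 18.00
20
shift [-0.    1.36 -0.2 ] turn [-0.  0. -0.] min rows 0.3
22
shift [-0.    2.02 -0.99] turn [-0.  0. -0.] min rows 0.5
24
shift [-0.    2.71 -1.76] turn [-0.  0. -0.] min rows 0.6
26
shift [-0.    3.43 -2.51] turn [-0.  0. -0.] min rows 0.9
28
shift [-0.    4.18 -3.23] turn [-0.  0. -0.] min rows 1.1
30
shift [-0.    4.95 -3.93] turn [-0.  0. -0.] min rows 1.3
```

```bash
python3 -m crank '0 0.5 -0.1 0 0 0 0.5; 0 1 -0.15 0 0 0 0.5; 0 1.36 -0.2 0 0 0 0.5; 0 1.36 -0.2 0 0 0 0.5' 40 >/dev/null; python3 - <<'E'
from cmdp import *
st(); lidangle()
p,Rm=comp(seq+[(0,1.36,-.2,0)])
for th in (22,24,26,28,30): print(th); rows(*barpose(th,18),frm=p,fR=Rm)
E
```

```text
t 19.30 tcp [0.436  0.2268 0.1976] z [ 0.3031  0.0705 -0.9504] yaz 13.05 F [ 4.1  0.3 -5.4] open 0.116 q [ 0.23 -0.35  2.1  -0.    1.08  0.01]
lid deg 20.08 radius 0.2965 tilt 18.13
[0.4088 0.2208 0.1154] cmd lid 3.98 rad 0.2984 tilt 4.00
[0.4164 0.2226 0.1681] cmd lid 13.78 rad 0.3047 tilt 14.00
[0.4183 0.223  0.1686] cmd lid 13.96 rad 0.3030 tilt 14.00
[0.4221 0.2239 0.1695] cmd lid 14.33 rad 0.2995 tilt 14.00
[0.4233 0.2242 0.1913] cmd lid 18.12 rad 0.3065 tilt 18.00
[0.4353 0.227  0.1974] cmd lid 20.01 rad 0.2970 tilt 18.00
22
shift [-0.    0.66 -0.79] turn [-0.  0. -0.] min rows 0.2
24
shift [-0.    1.35 -1.56] turn [-0.  0. -0.] min rows 0.4
26
shift [-0.    2.07 -2.31] turn [-0.  0. -0.] min rows 0.6
28
shift [-0.    2.82 -3.03] turn [-0.  0. -0.] min rows 0.8
30
shift [-0.    3.59 -3.73] turn [-0.  0. -0.] min rows 1.0
```

The force is back to about 5 N, the lid's own load. Continuing to 30°.

```bash
python3 -m crank '0 0.66 -0.79 0 0 0 0.5; 0 1.35 -1.56 0 0 0 0.5; 0 2.07 -2.31 0 0 0 0.5; 0 2.82 -3.03 0 0 0 0.5; 0 3.59 -3.73 0 0 0 0.5' 40 >/dev/null; python3 - <<'E'
from cmdp import *
st(); lidangle()
p,Rm=comp(seq+[(0,1.36,-.2,0),(0,3.59,-3.73,0)])
for th in (33,36,38,40,42): print(th); rows(*barpose(th,18),frm=p,fR=Rm)
E
```

```text
t 19.80 tcp [0.4569 0.2318 0.2427] z [ 0.3     0.07   -0.9514] yaz 13.06 F [ 7.7  0.7 -8.7] open 0.120 q [ 0.23 -0.32  1.98 -0.    1.17  0.01]
lid deg 29.75 radius 0.2968 tilt 17.94
[0.4088 0.2208 0.1154] cmd lid 3.98 rad 0.2984 tilt 4.00
[0.4164 0.2226 0.1681] cmd lid 13.78 rad 0.3047 tilt 14.00
[0.4183 0.223  0.1686] cmd lid 13.96 rad 0.3030 tilt 14.00
[0.4221 0.2239 0.1695] cmd lid 14.33 rad 0.2995 tilt 14.00
[0.4233 0.2242 0.1913] cmd lid 18.12 rad 0.3065 tilt 18.00
[0.4353 0.227  0.1974] cmd lid 20.01 rad 0.2970 tilt 18.00
[0.4573 0.2321 0.244 ] cmd lid 30.00 rad 0.2971 tilt 18.00
33
shift [-0.    1.2  -0.99] turn [-0.  0. -0.] min rows 0.3
36
shift [-0.    2.45 -1.91] turn [-0.  0. -0.] min rows 0.6
38
shift [-0.    3.31 -2.49] turn [-0.  0. -0.] min rows 0.8
40
shift [-0.    4.19 -3.04] turn [-0.  0. -0.] min rows 1.0
42
shift [-0.    5.08 -3.56] turn [-0.  0. -0.] min rows 1.2
```

```bash
python3 -m crank '0 1.2 -0.99 0 0 0 0.5; 0 2.45 -1.91 0 0 0 0.5; 0 3.31 -2.49 0 0 0 0.5; 0 4.19 -3.04 0 0 0 0.5; 0 4.19 -3.04 0 0 0 0.5' 40 >/dev/null; python3 - <<'E'
from cmdp import *
st(); lidangle()
p,Rm=comp(seq+[(0,1.36,-.2,0),(0,3.59,-3.73,0),(0,4.19,-3.04,0)])
for th in (42,44,45,45.4): print(th); rows(*barpose(th,18),frm=p,fR=Rm)
import cv2
im=ctrl.camera("scene")[:,:,::-1];cv2.imwrite("pics/s18.png",im)
E
```

```text
t 20.30 tcp [0.4871 0.2388 0.2866] z [ 0.3013  0.0702 -0.951 ] yaz 13.07 F [-5.7 -2.6  1.6] open 0.118 q [ 0.23 -0.25  1.84 -0.    1.24  0.01]
lid deg 40.12 radius 0.2975 tilt 18.02
[0.4088 0.2208 0.1154] cmd lid 3.98 rad 0.2984 tilt 4.00
[0.4164 0.2226 0.1681] cmd lid 13.78 rad 0.3047 tilt 14.00
[0.4183 0.223  0.1686] cmd lid 13.96 rad 0.3030 tilt 14.00
[0.4221 0.2239 0.1695] cmd lid 14.33 rad 0.2995 tilt 14.00
[0.4233 0.2242 0.1913] cmd lid 18.12 rad 0.3065 tilt 18.00
[0.4353 0.227  0.1974] cmd lid 20.01 rad 0.2970 tilt 18.00
[0.4573 0.2321 0.244 ] cmd lid 30.00 rad 0.2971 tilt 18.00
[0.487  0.239  0.2858] cmd lid 40.00 rad 0.2970 tilt 18.00
42
shift [-0.    0.89 -0.52] turn [-0.  0. -0.] min rows 0.2
44
shift [-0.    1.81 -1.01] turn [-0.  0. -0.] min rows 0.4
45
shift [-0.    2.27 -1.24] turn [-0.  0. -0.] min rows 0.5
45.4
shift [-0.    2.46 -1.33] turn [-0.  0. -0.] min rows 0.6
```

View pics/s18.png

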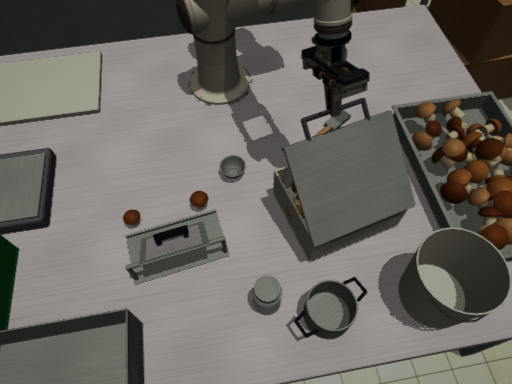

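The lid is up at about 40° (scene 350,180) and the cover is still in the rack at (178,242). Now the last 5°.

```bash
python3 -m crank '0 0.89 -0.52 0 0 0 0.5; 0 1.81 -1.01 0 0 0 0.5; 0 2.27 -1.24 0 0 0 0.5; 0 2.27 -1.24 0 0 0 0.5; 0 2.27 -1.24 0 0 0 0.5' 40 >/dev/null; python3 - <<'E'
from cmdp import *
st(); lidangle()
import cv2
for n in ("scene","top"):
    im=ctrl.camera(n)[:,:,::-1];cv2.imwrite("pics/%s19.png"%n,im)
cv2.imwrite("pics/s19c.png",cv2.resize(cv2.imread("pics/scene19.png")[80:260,250:430],None,fx=4,fy=3.3,interpolation=cv2.INTER_CUBIC))
# predicted lid corners for several angles
for n in ("scene","top"):
  c=ctrl.calibration(n)
  for th in (43,45,47):
    a=np.radians(th); pts=[]
    for y in (.146,-.146):
        d=-.252; h=.01
        pts.append([.124+d*np.cos(a)+h*np.sin(a),y,.12-d*np.sin(a)+h*np.cos(a)])
    print(n,th,proj(c,pl([.5757,.2593,az],pts)).round(1).tolist())
st(); lidangle()
E
```

```text
t 20.85 tcp [0.5035 0.2426 0.305 ] z [ 0.3004  0.0697 -0.9513] yaz 13.09 F [-7.  -3.9  3.2] open 0.117 q [ 0.23 -0.21  1.77 -0.    1.26  0.01]
lid deg 44.92 radius 0.2979 tilt 17.96
scene 43 [[394.4, 108.9], [284.8, 147.5]]
scene 45 [[396.6, 108.9], [286.1, 147.9]]
scene 47 [[398.9, 109.1], [287.6, 148.4]]
top 43 [[74.6, 218.3], [220.8, 185.7]]
top 45 [[72.7, 214.8], [219.8, 182.1]]
top 47 [[70.9, 211.2], [218.9, 178.3]]
t 20.95 tcp [0.5034 0.2425 0.3049] z [ 0.3004  0.0697 -0.9513] yaz 13.09 F [-6.7 -3.6  2.9] open 0.117 q [ 0.23 -0.21  1.77 -0.    1.26  0.01]
lid deg 44.90 radius 0.2979 tilt 17.96
```

View pics/s19c.png

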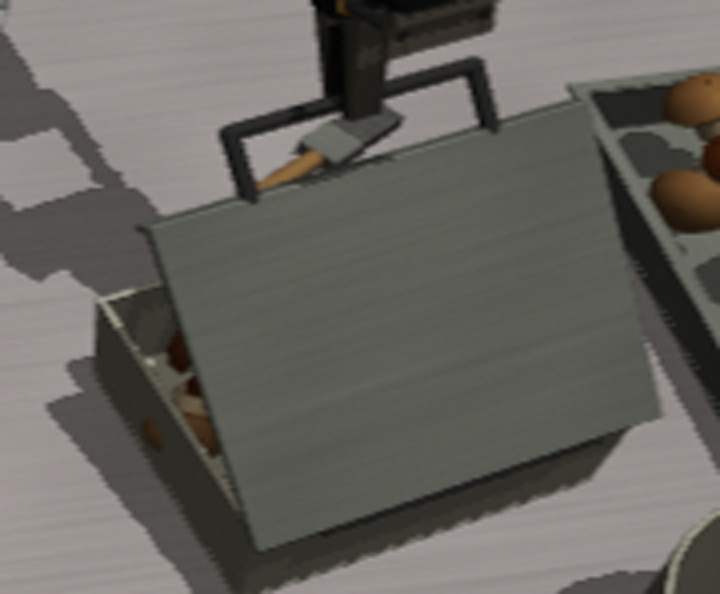

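View pics/top19.png

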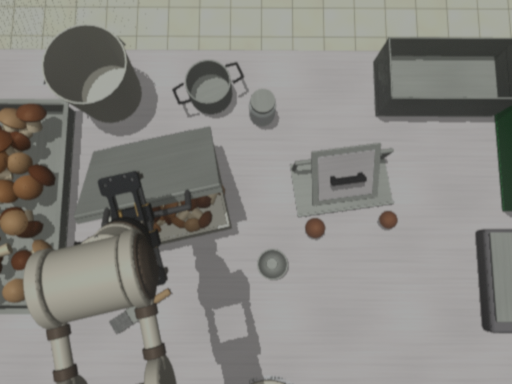

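```bash
python3 -m crank '0 -0.04 -0.09 0 0 0 0.5; 0 -0.04 -0.09 0 0 0 0.5; 0 -0.04 -0.09 0 0 0 0.5' 40 >/dev/null; python3 - <<'E'
from cmdp import *
st(); lidangle()
import cv2
im=cv2.imread("pics/top19.png"); 
cv2.imwrite("pics/t19c.png",cv2.resize(im[130:230,280:410],None,fx=6,fy=6,interpolation=cv2.INTER_CUBIC))
cv2.imwrite("pics/t19l.png",cv2.resize(im[120:250,60:240],None,fx=4,fy=4,interpolation=cv2.INTER_CUBIC))
# predicted cover for 40 deg
for n in ("top","scene"):
  c=ctrl.calibration(n)
  for th in (36,40,44):
    a=np.radians(th); P=[[s*np.cos(a)-.006*np.sin(a),y,.004+s*np.sin(a)+.006*np.cos(a)] for s in (0,.162) for y in (.088,-.088)]
    print(n,th,proj(c,pl([.566,-.2025,np.radians(7.74)],P)).round(1).tolist())
E
```

```text
t 21.25 tcp [0.5032 0.2425 0.3048] z [ 0.3005  0.07   -0.9512] yaz 13.07 F [-3.4 -2.9 -0.5] open 0.114 q [ 0.23 -0.21  1.77 -0.    1.26  0.01]
lid deg 44.86 radius 0.2980 tilt 17.97
top 36 [[311.2, 205.3], [375.9, 196.9], [308.9, 149.3], [378.5, 140.5]]
top 40 [[311.2, 205.5], [375.9, 197.0], [309.8, 151.3], [380.0, 142.4]]
top 44 [[311.2, 205.6], [375.9, 197.2], [310.8, 153.6], [381.6, 144.6]]
scene 36 [[203.3, 219.7], [141.8, 237.2], [211.3, 246.7], [140.7, 267.7]]
scene 40 [[203.3, 219.6], [141.8, 237.2], [210.2, 242.7], [139.2, 263.7]]
scene 44 [[203.3, 219.6], [141.8, 237.1], [209.0, 238.6], [137.8, 259.5]]
```

View pics/t19c.png

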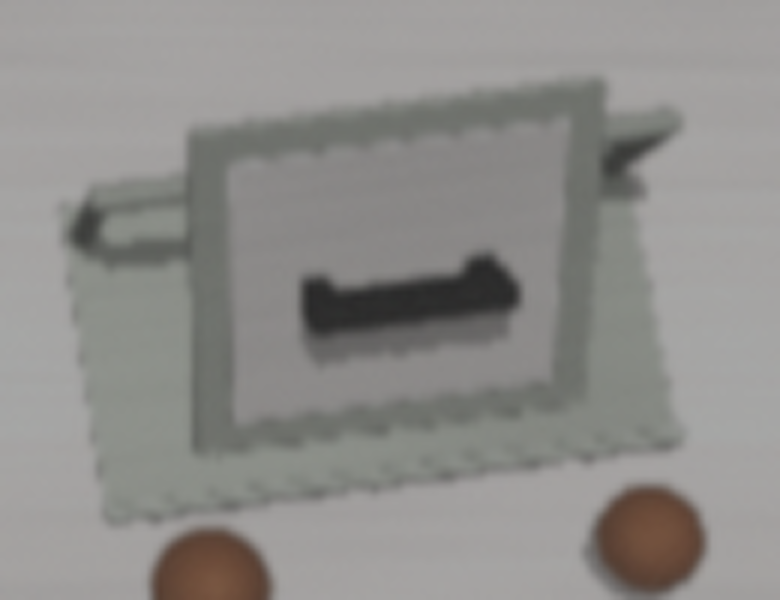

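View pics/t19l.png

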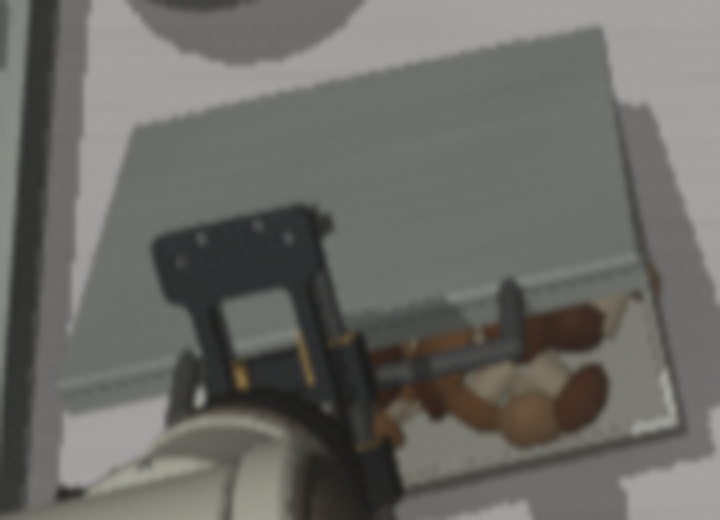

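```bash
python3 -c "
from cmdp import *
st(); lidangle(); print(ctrl.job_done())"
```

```text
t 21.25 tcp [0.5032 0.2425 0.3048] z [ 0.3005  0.07   -0.9512] yaz 13.07 F [-3.4 -2.9 -0.5] open 0.114 q [ 0.23 -0.21  1.77 -0.    1.26  0.01]
lid deg 44.86 radius 0.2980 tilt 17.97
the job is handed in; nothing more can be done
None
```

I leaned the pan cover in the rack, then lifted the lid to about 45°. I handed the job in at 21.3 s with the gripper still holding the lid's handle; no verdict was given.

**Last checks**
- **Cover:** it sits handle up in the middle of the rack, lower edge in the tray and back on the bar. Its corners in the top view match a 40° lean to about 2 pixels (a few mm), and it did not shift when released.
- **Lid:** the arm pose gives 44.9°. The scene view agrees with 45°, while the top view suggests about 44.5°. The bar is firmly pinched at 40 N, and the force at the wrist is about 4.5 N.
- **Other things:** both mushrooms, the bowl, the jar and the brush looked unmoved in the last pictures.

**What went wrong on the way**
- **First lid grasp slipped:** it came off while the lid was still closed, so nothing dropped. The fingers end about 19 mm short of the stated tool point, so I gripped 12 mm deeper the second time.
- **Tool leaned the wrong way early in the lift:** this pulled on the hinge, reading up to about 70 N at the wrist, under the 120 N limit. I corrected it at about 20° of lid angle and the force fell to about 7 N.

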